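Unstack the sideboard pile and put each thing on its own place

ROBOT

A 7-joint arm with a two-finger parallel gripper is mounted at the origin on the work surface. World frame = base frame: x ahead of the robot, y to its left, z up, the work surface at z = 0. Lengths are in m, angles in rad, forces in N, time in s.
With the tool pointing down it reaches from about 0.425 to 1.025 m from the base axis. Payload 9.4 kg.
Tool frame: the origin (TCP) lies on the centre line of the jaws, within the pads' length; the fingertips stand 8 mm ahead of it and the grasp point (between the pads) lies 11 mm behind it; x points along the fingers, y is the direction in which the jaws open and shut, and the axes are right-handed (so a half turn about x gives the same grasp; the last joint's range is limited). The gripper opens to 93 mm and grips with 3 to 60 N. Pads are 15 mm wide; open, the fingers measure 128 mm over their backs; the gripper's body (75 mm by 188 mm) begins 65 mm behind the grasp point.
Start: joints at [1.086, 0.599, -0.003, 1.599, 0.002, 0.943, -0.08], TCP at [0.288, -0.666, 0.227] pointing down, gripper open.
Joint ranges: [-2.57, 2.57], [-0.35, 1.97], [-1.29, 1.29], [0.11, 2.56], [-1.05, 4.19], [0.11, 1.86], [-2.63, 2.63]. Speed limits (rad/s): [2.22, 2.22, 3.01, 3.01, 3.14, 3.14, 3.14].

INTERFACE

Orientations are given as [roll, pitch, yaw] about the fixed x, y, z axes, in that order (R = Rz(yaw) Ry(pitch) Rx(roll)).
In Python, from rig import get_state, get_image, camera_model, hand_in gives the robot as it stands. The module is installed in compiled form; this text tells all that it offers.
- The arm moves only by the tool servo_tool, never from a script. Its argument "commands" is a list of rows, each a list of 5 numbers: the finger opening in m, from 0 to 0.093, then the shift along the tool's x, y, z in m, then the turn about the tool's x in rad. In form: [[hand, tx, ty, tz, spin], ...]. A call has 1 to 10 rows; each row is the pose to reach, as a shift and turn from the pose commanded when the call began, along the tool's axes at that moment; what a row does not reach only later rows make up. A row lasts 1/10 s, in which the tool goes at most 50 mm and 8.59 degrees, less where a joint would pass 70% of its speed; a pose out of reach is approached as far as the arm can. A call with a gripper value outside its range is refused whole. The fingers move at their own pace and stop on an object; "grip_force" is the grip in N (left out, the last holds). Time passes only in rows, so rows that repeat a pose let the fingers close. It gives the time, the measured TCP pose, the force and the opening at its end, in the units of the state.
- get_state(): the state, without advancing time (a new reading comes with each control period).
- get_image(name): name is "scene" or "top" or "wrist"; returns the picture (480x640x3 uint8, red, green, blue); there is no depth.
- camera_model(name): a dict with "fx", "fy", "cx", "cy" (pixels), "R" (3x3) and "t" (3): a world point X has camera coordinates R X + t; the wrist camera has in their place "mount" (4x4, takes a point from camera to tool coordinates, whose origin is the TCP and whose axes are the tool frame's). Camera axes: x right, y down, z forward; pixel columns grow to the right and rows downward; lengths in m; the calibration is good to about 2 mm. The wrist camera is an equidistant fisheye: a pixel r from the principal point sees the ray r / f radians off the axis. A picture is of the moment at which its call begins: read the wrist's pose just before it. camera_model takes no time and is no camera call.
- hand_in(): hands the job in, once; it reports no verdict.
The state is a dict: "time": time; "joint_positions": joint angles; "dq": joint speeds; "tau": joint torques, N m; "eef_pos": TCP position; "eef_rot": TCP orientation; "ft_force": force on the tool from outside, world axes, zero at the start; "wrist_torque": the same for the moment, N m; "grip_width": finger opening in m.
Only numpy, scipy, OpenCV 4.12 (cv2) and the standard library are available. Lean on these libraries where they do the work, as an engineer would, in place of code of your own. Each camera call takes 0.05 s, during which the arm holds its last target.

TASK

Take the pile on the sideboard apart and put each thing back on the middle of its own place: the round dimmer puck on its round base, the lighter-shaped air freshener on the wooden coaster, the slim short remote in the short cradle and the thick long projector remote in the long cradle. Everything lies flat, face up, the remotes lengthwise between the end lips of their cradles; set things down rather than dropping or tipping them, and leave the cup and the small cardboard box where they are.

Things in the scene. Friction and masses are not known exactly. Their poses are not given: they have to be found in the camera images.
- dimmer_puck_mid (a point): Round black dimmer puck with an aluminium band, 34 mm diameter, 20 mm tall, about 80 g; lies on top of the pile at the start (on the air freshener). The point is its centre, half-way up; z points up.
- air_freshener_mid (a point): Lighter-shaped chrome air freshener lying flat: 38 mm (its x) by 62 mm (its y), 16 mm thick (z up), about 90 g. In the pile it lies under the puck, on the slim remote, its ends showing. The point is its centre, half-way up.
- slim_remote_mid (a point): Slim short white remote, 42 mm (its x) by 110 mm (its y, lengthwise), 14 mm thick (z up), about 70 g. In the pile it lies under the air freshener, on the projector remote, its ends showing. The point is its centre, half-way up.
- projector_remote_mid (a point): Thick long red projector remote, 48 mm (its x) by 150 mm (its y, lengthwise), 24 mm thick (z up), about 120 g. The bottom of the pile, lying on the glass. The point is its centre, half-way up.
- puck_base_top (a point): Round aluminium base for the puck, fixed, 58 mm diameter, 12 mm high. The point is the centre of its flat top, 12 mm above the glass.
- coaster_top (a point): Square wooden coaster, fixed, 90 by 90 mm, 8 mm thick. The point is the centre of its flat top, 8 mm above the glass.
- short_cradle_deck (a point): Short aluminium cradle, fixed: a flat deck 50 mm wide (its x), open along both long sides, with an upright lip at each end of its length (its y); 136 mm between the lips, which rise 10 mm above the deck. The point is the centre of the deck's top, 14 mm above the glass.
- long_cradle_deck (a point): Long aluminium cradle, fixed: like the short one, deck 50 mm wide (its x), but 176 mm between the end lips (along its y), which rise 10 mm above the deck. The point is the centre of the deck's top, 14 mm above the glass.
- cup_mid (a point): Small loose white cup, 64 mm across, 55 mm tall, standing on the far side: a bystander, leave it. The point is its centre, half-way up.
- small_box_mid (a point): Small loose cardboard box, 36 by 53 mm, 16 mm tall, lying on the robot's side: a bystander, leave it. The point is its centre, half-way up.

How it is judged:
By the outcome, as a careful person would: the job done as asked, in the order asked, and still so for the second after the job is handed in, with the robot touching nothing.
It also fails if it takes over 115 s, if anything falls off the work surface, if the arm or the gripper's body presses on something with over 40 N, if the wrist force passes 120 N, or if a joint passes its speed limit or range.

## Working session

There is one attempt and no reset: what is moved stays moved. The work goes in short steps, Python scripts to look and compute and a tool call to move; the robot and the scene stay as the last step left them, time stands still between calls to the robot, and variables do not carry over. Pictures are saved under pics/ and viewed, and the job is handed in when it is done.

Besides the shell and the picture viewer there is one more tool, called after "Emit:" by a JSON object that holds its "name" and its "arguments", one argument or row to a line. servo_tool: Moves the arm, as the interface text tells. Its arguments: {"type":"object","properties":{"commands":{"type":"array"},"grip_force":{"type":"number"}},"required":["commands"]}

```bash
mkdir -p pics
python3 - <<'E'
from rig import *
import cv2
s=get_state();print({k:(v if not hasattr(v,'round') else v) for k,v in s.items()})
for n in("scene","top"):
    cv2.imwrite(f"pics/{n}0.png",get_image(n)[:,:,::-1]);m=camera_model(n);print(n,m)
print(camera_model("wrist"))
E
```

```text
{'time': 0.0, 'joint_positions': array([ 1.08628372,  0.60013891, -0.00253286,  1.60013185,  0.00183919,
        0.94293196, -0.07980878]), 'dq': array([ 0.00056403, -0.00142144,  0.00023167, -0.00059428, -0.00044894,
       -0.00122376, -0.00091771]), 'tau': array([-1.57398827e-04, -7.65071940e+01,  1.49690945e+00, -2.52353382e+01,
       -5.24831156e-02,  1.68729841e-02,  1.58659673e-04]), 'eef_pos': array([ 0.28730954, -0.66510668,  0.22574948]), 'eef_rot': array([-1.45602539,  1.56918752,  2.09344407]), 'ft_force': array([-0.5901261 , -0.07797701, -0.19609639]), 'wrist_torque': array([-0.04579159, -0.0031734 ,  0.02905261]), 'grip_width': 0.09317301965158638}
scene {'fx': 435.00832078226705, 'fy': 435.00832078226705, 'cx': 320.77253383683484, 'cy': 237.9171512628224, 'R': array([[-1.38872956e-01,  9.90310198e-01, -1.19666701e-04],
       [ 8.29481559e-01,  1.16253657e-01, -5.46301593e-01],
       [-5.40994127e-01, -7.59657786e-02, -8.37588536e-01]]), 't': array([ 0.08031953, -0.40905227,  1.1286519 ])}
top {'fx': 511.3693003317182, 'fy': 511.3693003317182, 'cx': 323.84588609098495, 'cy': 237.6460410682572, 'R': array([[ 0.00331858, -0.9999225 , -0.0119996 ],
       [-0.98558159, -0.00124054, -0.16919629],
       [ 0.16916829,  0.01238808, -0.98550932]]), 't': array([0.02104317, 0.56128918, 0.89613612])}
{'fx': 371.64829954431775, 'fy': 371.64829954431775, 'cx': 319.1740066806206, 'cy': 239.90261454876344, 'mount': array([[ 6.56422311e-04, -2.90281563e-01,  9.56941055e-01,
        -1.57882943e-01],
       [ 9.99999386e-01,  1.04461154e-03, -3.69082752e-04,
         3.69951883e-04],
       [-8.92493749e-04,  9.56940710e-01,  2.90282071e-01,
        -8.19080865e-02],
       [ 0.00000000e+00,  0.00000000e+00,  0.00000000e+00,
         1.00000000e+00]])}
```

View pics/scene0.png

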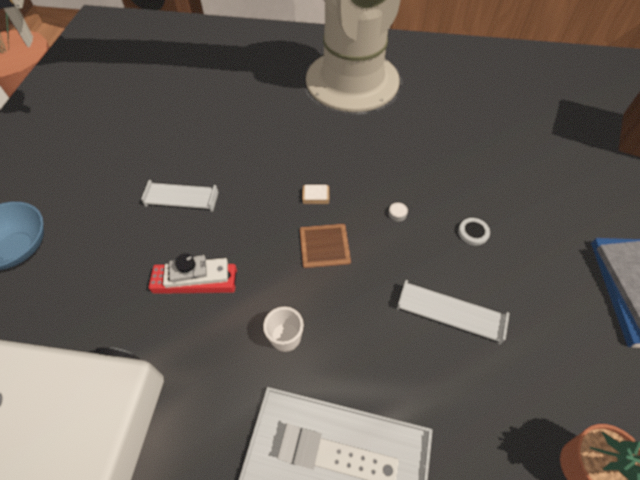

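View pics/top0.png

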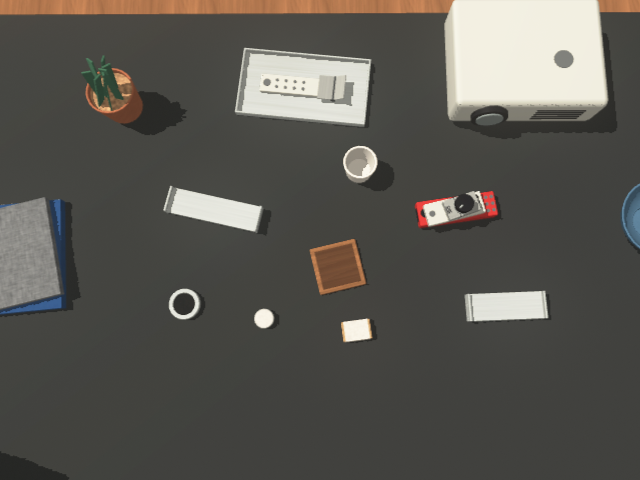

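Run:
```python
import cv2
t=cv2.imread("pics/top0.png")
c=t[175:240,400:515];cv2.imwrite("pics/c1.png",cv2.resize(c,None,fx=6.5,fy=6.5,interpolation=cv2.INTER_CUBIC))
a=t[180:340,150:290];b=t[230:350,300:400];d=t[280:330,455:560]
cv2.imwrite("pics/c2.png",cv2.resize(t[180:340,155:375],None,fx=3.6,fy=3.6,interpolation=cv2.INTER_CUBIC))
cv2.imwrite("pics/c3.png",cv2.resize(d,None,fx=7,fy=7,interpolation=cv2.INTER_CUBIC))
```

```text
(no output)
```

View pics/c1.png

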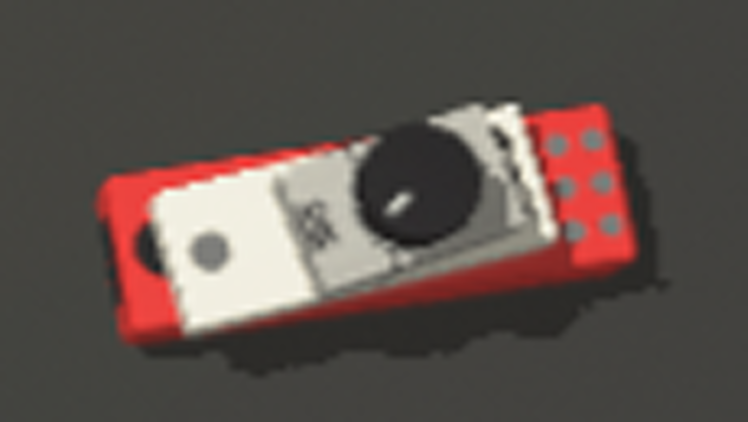

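View pics/c2.png

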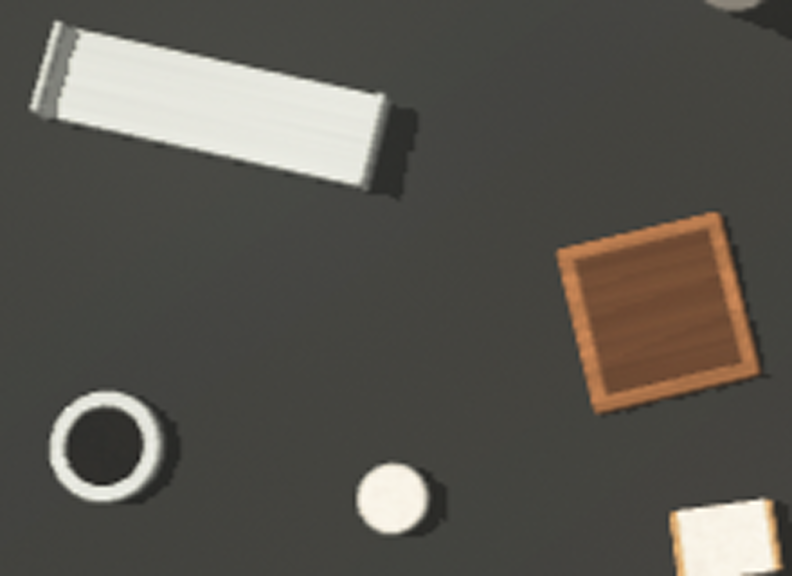

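View pics/c3.png

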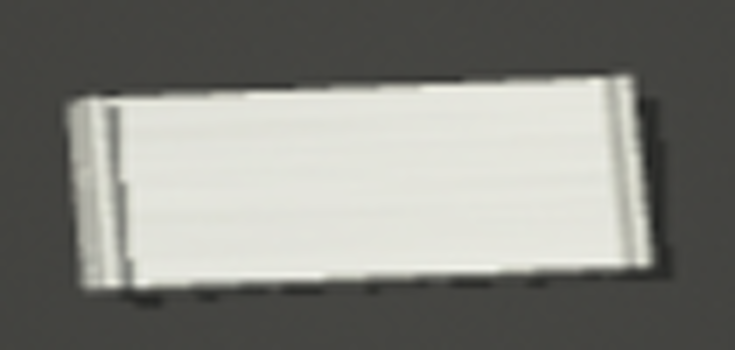

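```bash
cat > h.py <<'E'
import numpy as np, cv2
from scipy.optimize import least_squares
from rig import *
def ray(name,uv):
    m=camera_model(name);d=np.array([(uv[0]-m['cx'])/m['fx'],(uv[1]-m['cy'])/m['fy'],1]);R=m['R'];return -R.T@m['t'],R.T@d
def onz(name,uv,z):
    o,d=ray(name,uv);return o+d*(z-o[2])/d[2]
def crop(x,y,s,o): return ((x+.5)/s-.5+o[0],(y+.5)/s-.5+o[1])
E
cat > m1.py <<'E'
from h import *
def show(n,pts,z,s,o,cam='top'):
    P=np.array([onz(cam,crop(*p,s,o),z) for p in pts])[:,:2]
    if len(P)==1: print(n,P[0].round(4));return
    e=np.diff(np.vstack([P,P[:1]]),axis=0);L=np.hypot(*e.T)
    print(n,P.mean(0).round(4),'sides',(L*1e3).round(1),'ang',np.degrees(np.arctan2(e[:,1],e[:,0])).round(1))
o=(400,175);s=6.5
show('puck',[(419,184)],.074,s,o)
show('fresh',[(278,180),(483,103),(508,230),(320,297)],.054,s,o)
show('slim',[(150,195),(518,103),(555,238),(185,333)],.038,s,o)
show('proj',[(100,183),(603,105),(637,255),(123,340)],.024,s,o)
o=(155,180);s=3.6
show('base',[(106,446)],.012,s,o)
show('coaster',[(557,250),(718,213),(760,373),(598,411)],.008,s,o)
show('long deck',[(76,27),(386,94),(366,187),(57,118)],.014,s,o)
o=(455,280);s=7
show('short deck',[(118,98),(610,78),(632,266),(132,288)],.014,s,o)
E
python3 m1.py
```

```text
puck [ 0.6209 -0.2315]
fresh [ 0.6204 -0.2305] sides [63.4 37.5 57.3 35.6] ang [ -69.1 -171.8  109.8   17.4]
slim [ 0.6199 -0.2215] sides [111.   41.1 111.   41.7] ang [ -75.7 -167.8  104.6   12.3]
proj [ 0.6221 -0.2289] sides [150.5  45.8 152.8  47.3] ang [ -81.  -170.5   99.6    6.6]
base [0.4413 0.2854]
coaster [ 0.5132 -0.0033] sides [88.2 88.  87.5 88.2] ang [ -76.8 -165.9  103.3   14.6]
long deck [0.6229 0.232 ] sides [173.4  51.8 171.7  51.1] ang [-102.4  169.5   77.4   -8.6]
short deck [ 0.4391 -0.3205] sides [131.4  49.7 132.4  50.2] ang [ -87.5 -177.2   92.7    1.6]
```

```bash
cat >> h.py <<'E'
from scipy.spatial.transform import Rotation as Rt
def Rof(s): return Rt.from_euler('xyz',s['eef_rot']).as_matrix()
def plan(x,y,z,jaw=None,s=None):
    """jaw: world angle deg (mod 180) of jaw direction"""
    s=s or get_state();R=Rof(s);p=np.array(s['eef_pos'])
    d=R.T@(np.array([x,y,z])-p)
    cur=np.degrees(np.arctan2(R[1,1],R[0,1]));print('pos',p.round(4),'jaw',cur.round(2),'tilt',R[:,0].round(4),'w',round(s['grip_width'],4),'F',s['ft_force'].round(2),'t',round(s['time'],2),'j7',s['joint_positions'][6].round(2))
    sp=None
    if jaw is not None:
        e=(jaw-cur+90)%180-90
        sp=round(-np.radians(e)*1,4)  # tool x down: spin + => world -
    print('shift',d.round(4),'spin',sp,'rows>=',np.ceil(max(np.linalg.norm(d)/.05,abs(sp or 0)/.1499)))
def wproj(X,s=None):
    s=s or get_state();m=camera_model('wrist');M=m['mount'];R=Rof(s)
    t=R.T@(np.asarray(X)-s['eef_pos']);c=M[:3,:3].T@(t-M[:3,3])
    th=np.arctan2(np.hypot(c[0],c[1]),c[2]);ph=np.arctan2(c[1],c[0]);r=m['fx']*th
    return m['cx']+r*np.cos(ph),m['cy']+r*np.sin(ph)
def wonz(uv,z,s):
    m=camera_model('wrist');M=m['mount'];R=Rof(s)
    a=np.array([uv[0]-m['cx'],uv[1]-m['cy']]);r=np.linalg.norm(a);th=r/m['fx']
    d=np.array([*(a/max(r,1e-9)*np.sin(th)),np.cos(th)])
    o=R@M[:3,3]+s['eef_pos'];d=R@M[:3,:3]@d
    return o+d*(z-o[2])/d[2]
E
python3 -c "
from h import *
plan(.6209,-.2315,.20,18)
plan(.6209,-.2315,.20,108)
print(Rof(get_state()).round(3))"
```

```text
pos [ 0.2873 -0.6652  0.2259] jaw -66.63 tilt [-7.0e-04  1.2e-03 -1.0e+00] w 0.0931 F [-0.38  0.05 -0.06] t 0.1 j7 -0.08
shift [ 0.0262 -0.2658 -0.4782] spin -1.4771 rows>= 11.0
pos [ 0.2873 -0.6652  0.2259] jaw -66.63 tilt [-7.0e-04  1.2e-03 -1.0e+00] w 0.0931 F [-0.38  0.05 -0.06] t 0.1 j7 -0.08
shift [ 0.0262 -0.2658 -0.4782] spin 0.0936 rows>= 11.0
[[-0.001  0.397 -0.918]
 [ 0.001 -0.918 -0.397]
 [-1.    -0.001  0.   ]]
```

Emit:
{"name": "servo_tool", "arguments": {
  "commands": [
    [0.093,0.01,-0.02,-0.04,-0.12],
    [0.093,0.02,-0.05,-0.085,-0.26],
    [0.093,0.026,-0.07,-0.13,-0.4],
    [0.093,0.026,-0.095,-0.17,-0.54],
    [0.093,0.026,-0.12,-0.215,-0.68],
    [0.093,0.026,-0.145,-0.26,-0.82],
    [0.093,0.026,-0.17,-0.305,-0.96],
    [0.093,0.026,-0.195,-0.35,-1.1],
    [0.093,0.026,-0.22,-0.395,-1.24],
    [0.093,0.026,-0.24,-0.43,-1.36]
  ],
  "grip_force": 15
}}

```text
time: 1.1
eef_pos: [0.5879, -0.273, 0.2005]
eef_rot: [-1.977, 1.571, 2.938]
ft_force: [0.4, -0.9, -0.1]
grip_width: 0.0928
```

```bash
python3 -c "
from h import *
plan(.6209,-.2315,.20,18)"
```

```text
pos [ 0.5879 -0.273   0.2005] jaw 11.6 tilt [-3.e-04  1.e-04 -1.e+00] w 0.0928 F [ 0.4  -0.92 -0.14] t 1.1 j7 0.29
shift [ 0.0005  0.0406 -0.034 ] spin -0.1117 rows>= 2.0
```

Emit:
{"name": "servo_tool", "arguments": {
  "commands": [
    [0.093,0,0.02,-0.017,-0.06],
    [0.093,0,0.04,-0.034,-0.11],
    [0.093,0,0.04,-0.034,-0.11],
    [0.093,0,0.04,-0.034,-0.11]
  ]
}}

```text
time: 1.5
eef_pos: [0.6194, -0.2333, 0.2001]
eef_rot: [-1.938, 1.57, 3.082]
ft_force: [-0.2, -0.4, -0.1]
grip_width: 0.0927
```

```bash
cat > shot.py <<'E'
import sys,pickle
from h import *
n=sys.argv[1];s=get_state();im=get_image('wrist');pickle.dump(s,open(f'pics/{n}.pkl','wb'));cv2.imwrite(f'pics/{n}.png',im[:,:,::-1])
E
python3 shot.py w1; python3 -c "
from h import *
plan(.6209,-.2315,.20,18)
print(wproj([.6209,-.2315,.074]))"
```

```text
pos [ 0.6189 -0.2344  0.2002] jaw 17.51 tilt [-1.2e-03 -5.0e-04 -1.0e+00] w 0.0931 F [ 0.3  -0.43  0.18] t 1.55 j7 0.31
shift [ 0.0002  0.0028 -0.0022] spin -0.0086 rows>= 1.0
(np.float64(321.73419787121964), np.float64(231.0194094228052))
```

View pics/w1.png

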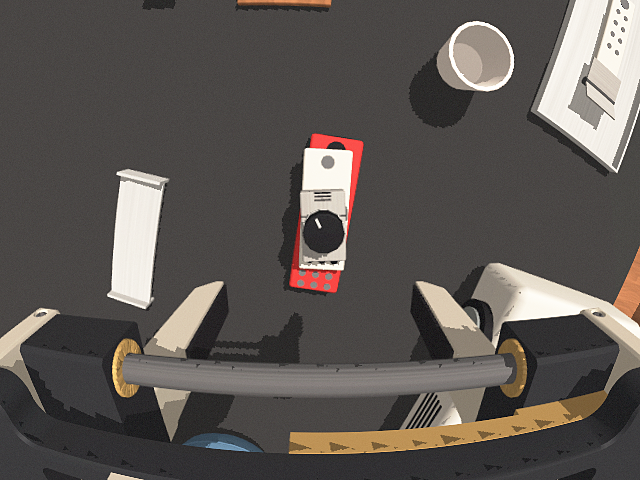

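Run:
```python
import cv2
t=cv2.imread("pics/w1.png")
cv2.imwrite("pics/w1a.png",cv2.resize(t[125:300,270:380],None,fx=5,fy=5,interpolation=cv2.INTER_CUBIC)[:,:][:875])
cv2.imwrite("pics/w1a.png",cv2.resize(t[128:300,270:380],None,fx=3.48,fy=3.48,interpolation=cv2.INTER_CUBIC))
```

```text
(no output)
```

View pics/w1a.png

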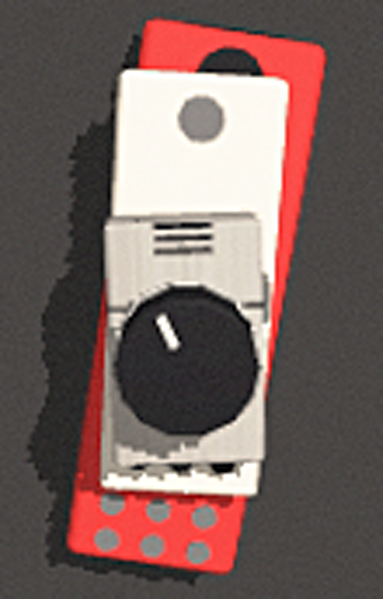

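```bash
cat > m2.py <<'E'
from h import *
import pickle
s=pickle.load(open('pics/w1.pkl','rb'))
def show(n,pts,z):
    P=np.array([wonz(crop(*p,3.48,(270,128)),z,s) for p in pts])[:,:2]
    if len(P)==1: print(n,P[0].round(4));return
    e=np.diff(np.vstack([P,P[:1]]),axis=0);L=np.hypot(*e.T)
    print(n,P.mean(0).round(4),'sides',(L*1e3).round(1),'ang',np.degrees(np.arctan2(e[:,1],e[:,0])).round(1))
show('puck',[(189,360)],.074)
show('fresh',[(105,217),(258,212),(266,460),(117,466)],.054)
show('slim',[(120,70),(290,83),(257,495),(100,490)],.038)
show('proj',[(145,20),(327,45),(235,573),(70,550)],.024)
E
python3 m2.py
```

```text
puck [ 0.6231 -0.2299]
fresh [ 0.6231 -0.2309] sides [36.4 62.5 37.3 62.8] ang [  19.6  -69.5 -159.9  109.6]
slim [ 0.6216 -0.2219] sides [ 41.9 108.3  41.7 109.9] ang [  13.5  -75.8 -164.3  104.3]
proj [ 0.6245 -0.2293] sides [ 47.  148.3  47.2 147.3] ang [  10.3  -80.8 -171.    99.1]
```

```bash
python3 -c "
from h import *
plan(.622,-.2305,.066,20)"
```

```text
pos [ 0.6189 -0.2344  0.2002] jaw 17.51 tilt [-1.2e-03 -5.0e-04 -1.0e+00] w 0.0931 F [ 0.3  -0.43  0.18] t 1.55 j7 0.31
shift [ 0.1342  0.0043 -0.0028] spin -0.0435 rows>= 3.0
```

Emit:
{"name": "servo_tool", "arguments": {
  "commands": [
    [0.08,0.03,0.004,-0.003,-0.044],
    [0.07,0.07,0.004,-0.003,-0.044],
    [0.06,0.1,0.004,-0.003,-0.044],
    [0.06,0.12,0.004,-0.003,-0.044],
    [0.06,0.129,0.004,-0.003,-0.044],
    [0.06,0.134,0.004,-0.003,-0.044],
    [0.06,0.134,0.004,-0.003,-0.044]
  ]
}}

```text
time: 2.25
eef_pos: [0.6224, -0.2301, 0.0667]
eef_rot: [-0.737, 1.57, -1.957]
ft_force: [-0.1, -0.2, 0.4]
grip_width: 0.0601
```

```bash
python3 shot.py w2; python3 -c "
from h import *
plan(.622,-.2305,.066,20)
print(wproj([.622,-.2305,.074]))"
```

```text
pos [ 0.6228 -0.23    0.0673] jaw 20.07 tilt [ 8.e-04 -5.e-04 -1.e+00] w 0.0599 F [ 0.17 -0.42 -0.02] t 2.3 j7 0.25
shift [ 0.0013 -0.0009  0.0002] spin 0.0012 rows>= 1.0
(np.float64(315.1749482521432), np.float64(313.2755088103665))
```

View pics/w2.png

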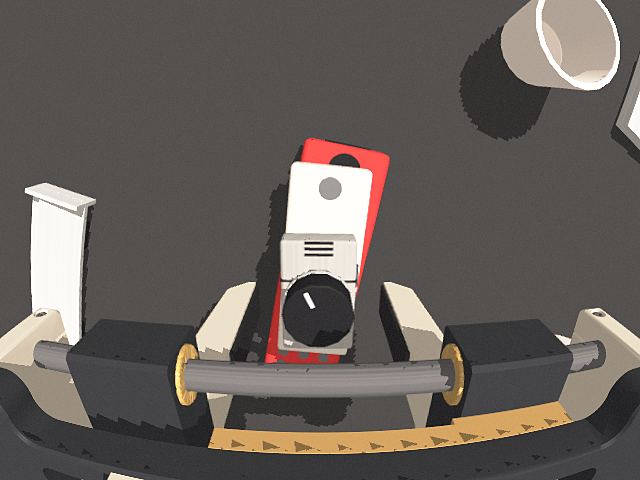

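Emit:
{"name": "servo_tool", "arguments": {
  "commands": [
    [0.05,0.001,0,0,0],
    [0.04,0.001,0,0,0],
    [0.03,0.001,0,0,0],
    [0.025,0.001,0,0,0],
    [0.025,0.001,0,0,0],
    [0.025,0.001,0,0,0]
  ]
}}

```text
time: 2.9
eef_pos: [0.6227, -0.2295, 0.066]
eef_rot: [0.368, 1.57, -0.851]
ft_force: [-1.5, -0.6, 4.2]
grip_width: 0.0336
```

```bash
python3 shot.py w3; python3 -c "
from h import *
plan(.622,-.2305,.2,20)"
```

```text
pos [ 0.6226 -0.2296  0.066 ] jaw 20.1 tilt [ 2.e-04 -3.e-04 -1.e+00] w 0.0334 F [-1.3  -1.28  4.26] t 2.95 j7 0.25
shift [-0.134  -0.0009  0.0007] spin 0.0018 rows>= 3.0
```

View pics/w3.png

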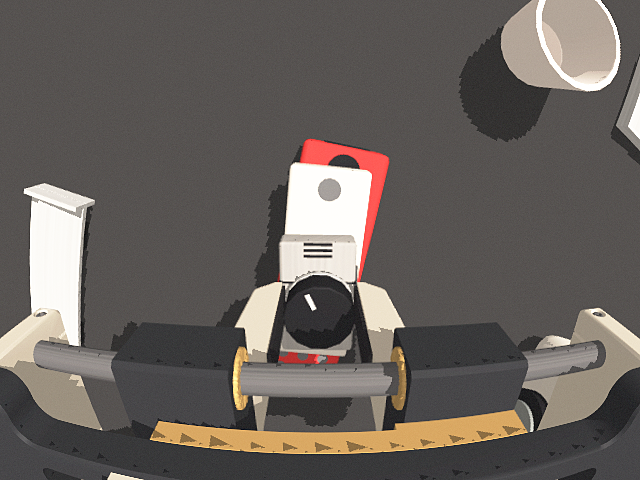

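Emit:
{"name": "servo_tool", "arguments": {
  "commands": [
    [0.025,-0.005,0,0,0],
    [0.025,-0.02,0,0,0],
    [0.025,-0.05,0,0,0],
    [0.025,-0.09,0,0,0],
    [0.025,-0.11,0,0,0]
  ]
}}

```text
time: 3.45
eef_pos: [0.6237, -0.2294, 0.1796]
eef_rot: [1.024, 1.567, -0.196]
ft_force: [-0.7, 0.1, -0.4]
grip_width: 0.0335
```

```bash
python3 -c "
from h import *
import pickle
s=pickle.load(open('pics/w3.pkl','rb'))
print(wonz((320,312),.074,s))
plan(.4413,.2854,.15,60)
plan(.4413,.2854,.15,20)"
```

```text
[ 0.62349261 -0.22792493  0.074     ]
pos [ 0.6237 -0.2294  0.1796] jaw 20.12 tilt [ 3.5e-03 -7.0e-04 -1.0e+00] w 0.0335 F [-0.65  0.08 -0.36] t 3.45 j7 0.32
shift [ 0.0286  0.0058 -0.5462] spin -0.696 rows>= 11.0
pos [ 0.6237 -0.2294  0.1796] jaw 20.12 tilt [ 3.5e-03 -7.0e-04 -1.0e+00] w 0.0335 F [-0.65  0.08 -0.36] t 3.45 j7 0.32
shift [ 0.0286  0.0058 -0.5462] spin 0.0022 rows>= 11.0
```

Emit:
{"name": "servo_tool", "arguments": {
  "commands": [
    [0.025,0,0,-0.015,0],
    [0.025,0,0,-0.045,0],
    [0.025,0,0.001,-0.085,0],
    [0.025,0,0.002,-0.125,0],
    [0.025,0,0.003,-0.165,0],
    [0.025,0,0.003,-0.205,0],
    [0.025,0,0.004,-0.245,0],
    [0.025,0,0.004,-0.285,0],
    [0.025,0,0.005,-0.325,0],
    [0.025,0,0.005,-0.365,0]
  ]
}}

```text
time: 4.45
eef_pos: [0.4998, 0.1168, 0.1752]
eef_rot: [-1.923, 1.57, 3.141]
ft_force: [0.6, 0.9, -0.1]
grip_width: 0.0335
```

Emit:
{"name": "servo_tool", "arguments": {
  "commands": [
    [0.025,0,0,-0.04,0],
    [0.025,0,0,-0.08,0],
    [0.025,0,0,-0.11,0],
    [0.025,0,0,-0.135,0],
    [0.025,0,0,-0.15,0],
    [0.025,0,0,-0.16,0],
    [0.025,0,0,-0.16,0],
    [0.025,0,0,-0.16,0]
  ]
}}

```text
time: 5.25
eef_pos: [0.4469, 0.2642, 0.1754]
eef_rot: [-0.676, 1.57, -1.897]
ft_force: [0.2, -0.1, -1.8]
grip_width: 0.0335
```

```bash
python3 shot.py w4; python3 -c "
from h import *
plan(.4413,.2854,.15,20)
print(wproj([.4413,.2854,.012]))"
```

```text
pos [0.447  0.2639 0.1754] jaw 20.03 tilt [-3.e-04 -9.e-04 -1.e+00] w 0.0333 F [-0.34 -0.13 -0.67] t 5.3 j7 -0.61
shift [ 0.0254  0.002  -0.0222] spin 0.0005 rows>= 1.0
(np.float64(320.495936243811), np.float64(197.6287925862597))
```

View pics/w4.png

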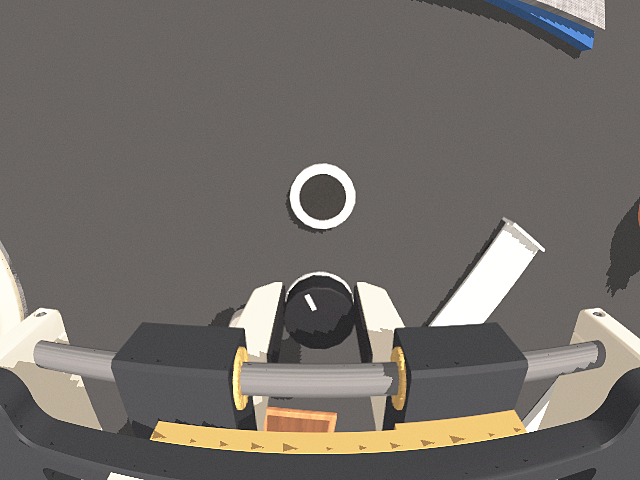

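```bash
python3 -c "
from h import *
import pickle
s=pickle.load(open('pics/w4.pkl','rb'))
b=wonz((322.7,196.5),.012,s);print(b)
print(wonz((319.5,311.5),s['eef_pos'][2]+.008,s)-s['eef_pos'])
plan(.4427,.2868,.1,20)"
```

```text
[0.44257949 0.2872579  0.012     ]
[0.00054703 0.00174911 0.008     ]
pos [0.447  0.2639 0.1754] jaw 20.03 tilt [-3.e-04 -9.e-04 -1.e+00] w 0.0333 F [-0.34 -0.13 -0.67] t 5.3 j7 -0.61
shift [ 0.0754  0.0038 -0.023 ] spin 0.0005 rows>= 2.0
```

Emit:
{"name": "servo_tool", "arguments": {
  "commands": [
    [0.025,0.03,0.002,-0.012,0],
    [0.025,0.06,0.003,-0.022,0],
    [0.025,0.09,0.003,-0.0225,0],
    [0.025,0.11,0.003,-0.0225,0],
    [0.025,0.122,0.003,-0.0225,0],
    [0.025,0.13,0.003,-0.0225,0],
    [0.025,0.13,0.003,-0.0225,0]
  ]
}}

```text
time: 6.0
eef_pos: [0.4419, 0.2869, 0.0451]
eef_rot: [-1.06, 1.57, -2.281]
ft_force: [-0.1, 0.7, -1.3]
grip_width: 0.0334
```

```bash
python3 shot.py w5; python3 -c "
from h import *
plan(.4425,.2865,.0245,20)
print(wproj([.4426,.2873,.012]))"
```

```text
pos [0.4421 0.2871 0.0458] jaw 20.08 tilt [ 1.e-04 -2.e-04 -1.e+00] w 0.034 F [ 0.58  0.58 -0.71] t 6.05 j7 -0.8
shift [0.0213 0.0001 0.0007] spin 0.0014 rows>= 1.0
(np.float64(318.39708906769744), np.float64(278.8640638160844))
```

View pics/w5.png

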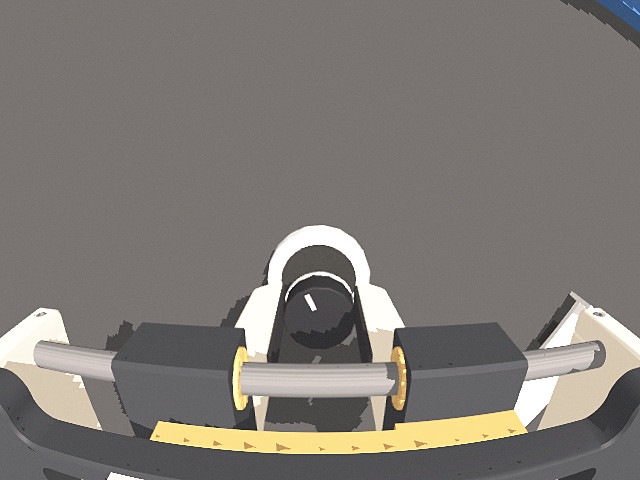

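```bash
python3 -c "
from h import *
import pickle
s=pickle.load(open('pics/w5.pkl','rb'));R=Rof(s)
e=wonz((320,225.5),.012,s); print('base centre',e+R[:,2]*.029)
p=wonz((319.5,271.5),s['eef_pos'][2]+.008,s);print('puck top far edge->c',p+R[:,2]*.017, wonz((319.5,311.5),s['eef_pos'][2]+.008,s), R[:,2])"
```

```text
base centre [0.4425302  0.28910953 0.01201269]
puck top far edge->c [0.44156235 0.29104872 0.05313631] [0.44247801 0.28861213 0.05312887] [ 3.43139322e-01 -9.39284416e-01  4.37456235e-04]
```

Emit:
{"name": "servo_tool", "arguments": {
  "commands": [
    [0.025,0.008,0,0,0],
    [0.025,0.014,0,0,0],
    [0.025,0.018,0,0,0],
    [0.025,0.02,0,0,0],
    [0.025,0.021,0,0,0],
    [0.025,0.021,0,0,0]
  ]
}}

```text
time: 6.65
eef_pos: [0.4418, 0.2875, 0.0245]
eef_rot: [-1.202, 1.571, -2.422]
ft_force: [1.0, 0.1, -0.8]
grip_width: 0.0336
```

Emit:
{"name": "servo_tool", "arguments": {
  "commands": [
    [0.025,0.001,0,0,0],
    [0.025,0.001,0,0,0]
  ]
}}

```text
time: 6.85
eef_pos: [0.4419, 0.2875, 0.0239]
eef_rot: [1.646, 1.57, 0.427]
ft_force: [-0.5, -0.6, 3.2]
grip_width: 0.0338
```

Contact (3 N). Release gently and rise.

Emit:
{"name": "servo_tool", "arguments": {
  "commands": [
    [0.036,0,0,0,0],
    [0.04,0,0,0,0],
    [0.05,0,0,0,0],
    [0.06,0,0,0,0],
    [0.06,-0.02,0,0,0],
    [0.06,-0.06,0,0,0],
    [0.06,-0.1,0,0,0],
    [0.06,-0.14,0,0,0],
    [0.06,-0.14,0.0,0.03,0],
    [0.06,-0.14,0.0,0.03,0]
  ]
}}

```text
time: 7.85
eef_pos: [0.4536, 0.256, 0.1647]
eef_rot: [0.701, 1.568, -0.523]
ft_force: [-0.5, -0.8, 1.1]
grip_width: 0.06
```

```bash
python3 shot.py w6; python3 -c "
from h import *
plan(.623,-.2303,.15,20)
plan(.513,-.0033,.15,20)"; python3 -c "
import cv2
cv2.imwrite('pics/w6c.png',cv2.resize(cv2.imread('pics/w6.png')[140:260,250:400],None,fx=5,fy=5))"
```

```text
pos [0.4528 0.2574 0.164 ] jaw 19.93 tilt [ 9.e-04 -6.e-04 -1.e+00] w 0.0599 F [-0.48 -0.36 -1.17] t 7.9 j7 -0.62
shift [ 0.0145 -0.0063  0.5165] spin -0.0012 rows>= 11.0
pos [0.4528 0.2574 0.164 ] jaw 19.93 tilt [ 9.e-04 -6.e-04 -1.e+00] w 0.0599 F [-0.48 -0.36 -1.17] t 7.9 j7 -0.62
shift [ 0.0142 -0.0323  0.2656] spin -0.0012 rows>= 6.0
```

View pics/w6c.png

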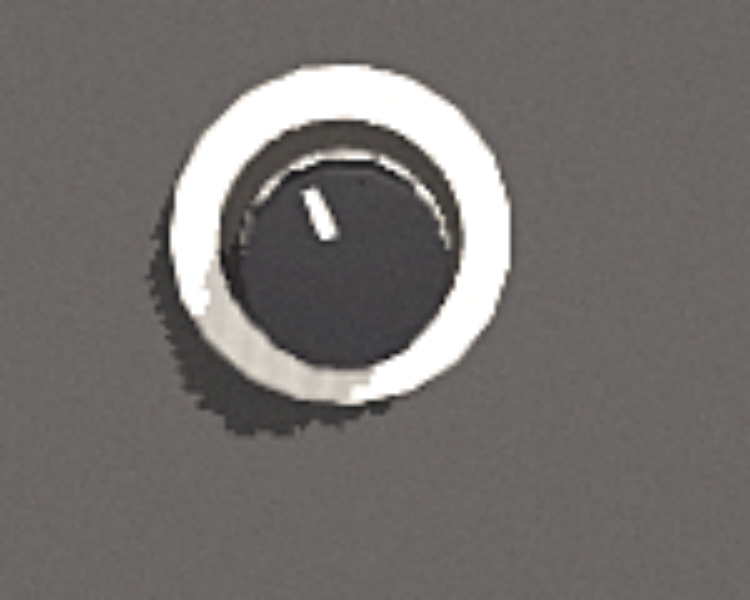

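```bash
python3 -c "
from h import *
import pickle
s=pickle.load(open('pics/w6.pkl','rb'));o=(250,140)
a=wonz(crop(341,234,5,o),.012,s);b=wonz(crop(350,263,5,o),.032,s);print(a,b,b-a)"
```

```text
[0.44213467 0.28757897 0.012     ] [0.44405823 0.28658016 0.032     ] [ 0.00192356 -0.00099881  0.02      ]
```

Emit:
{"name": "servo_tool", "arguments": {
  "commands": [
    [0.07,0,0,0.03,0],
    [0.07,0,0,0.075,0],
    [0.07,0,0,0.12,0],
    [0.07,0,-0.002,0.165,0],
    [0.07,0,-0.003,0.21,0],
    [0.07,0,-0.003,0.255,0],
    [0.07,0,-0.004,0.3,0],
    [0.07,0,-0.005,0.345,0],
    [0.07,0,-0.006,0.39,0],
    [0.07,0,-0.006,0.435,0]
  ]
}}

```text
time: 8.9
eef_pos: [0.5963, -0.1522, 0.1628]
eef_rot: [-2.525, 1.569, 2.539]
ft_force: [0.9, 0.7, -0.1]
grip_width: 0.07
```

Emit:
{"name": "servo_tool", "arguments": {
  "commands": [
    [0.07,0,0,0.04,0],
    [0.07,0,0,0.07,0],
    [0.07,0,0,0.082,0],
    [0.07,0.0,0,0.082,0],
    [0.07,0.0,0,0.082,0],
    [0.07,0.0,0,0.082,0]
  ]
}}

```text
time: 9.5
eef_pos: [0.6241, -0.2257, 0.1636]
eef_rot: [-3.092, 1.57, 1.974]
ft_force: [0.8, 0.5, 0.0]
grip_width: 0.0701
```

```bash
python3 shot.py w7; python3 -c "
from h import *
plan(.6231,-.2309,.05,20)"; python3 -c "
import cv2
cv2.imwrite('pics/w7c.png',cv2.resize(cv2.imread('pics/w7.png')[120:320,250:400],None,fx=3,fy=3,interpolation=cv2.INTER_CUBIC))"
```

```text
pos [ 0.6242 -0.226   0.1638] jaw 20.27 tilt [-1.e-04  6.e-04 -1.e+00] w 0.07 F [1.13 0.11 0.3 ] t 9.55 j7 0.29
shift [ 0.1138 -0.0028  0.0043] spin 0.0047 rows>= 3.0
```

View pics/w7c.png

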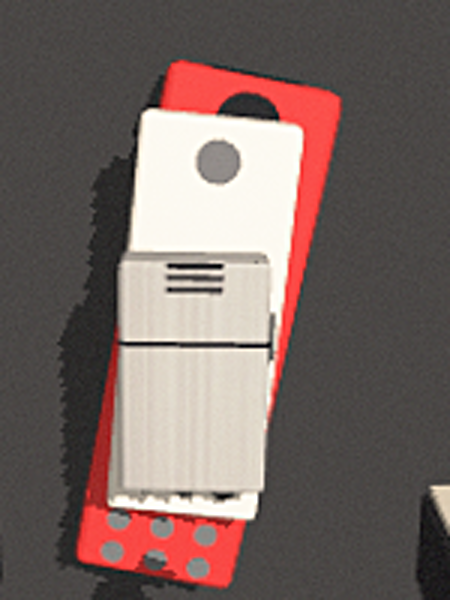

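```bash
cat > m3.py <<'E'
from h import *
import pickle
def quad(shot,pts,z,sc,o):
    s=pickle.load(open(f'pics/{shot}.pkl','rb'))
    P=np.array([wonz(crop(*p,sc,o),z,s) for p in pts])[:,:2]
    e=np.diff(np.vstack([P,P[:1]]),axis=0);L=np.hypot(*e.T)
    print(P.mean(0).round(4),'sides',(L*1e3).round(1),'ang',np.degrees(np.arctan2(e[:,1],e[:,0])).round(1))
    return P
E
python3 -c "
from m3 import *
quad('w7',[(120,262),(270,260),(265,492),(122,488)],.054,3,(250,120))
quad('w7',[(140,110),(302,126),(256,520),(107,508)],.038,3,(250,120))
quad('w7',[(172,60),(342,95),(232,587),(78,558)],.024,3,(250,120))
"
```

```text
[ 0.6233 -0.2313] sides [36.8 61.6 37.4 60. ] ang [  21.1  -70.  -161.4  109.5]
[ 0.6213 -0.2216] sides [ 41.3 109.3  41.8 109.8] ang [  14.7  -75.2 -164.6  104.6]
[ 0.6246 -0.2289] sides [ 46.  147.8  47.1 147.5] ang [   9.   -80.8 -171.4   98.8]
```

Emit:
{"name": "servo_tool", "arguments": {
  "commands": [
    [0.06,0.03,-0.003,0.004,0.005],
    [0.055,0.06,-0.003,0.005,0.005],
    [0.055,0.085,-0.003,0.005,0.005],
    [0.055,0.102,-0.003,0.005,0.005],
    [0.055,0.11,-0.003,0.005,0.005],
    [0.055,0.115,-0.003,0.005,0.005],
    [0.055,0.115,-0.003,0.005,0.005],
    [0.055,0.115,-0.003,0.005,0.005]
  ]
}}

```text
time: 10.35
eef_pos: [0.6237, -0.2341, 0.0495]
eef_rot: [0.879, 1.57, -0.345]
ft_force: [-0.3, -1.0, 0.6]
grip_width: 0.0552
```

```bash
python3 -c "
from h import *
plan(.6232,-.2312,.049,20)"
```

```text
pos [ 0.6237 -0.2341  0.0495] jaw 19.83 tilt [ 1.2e-03 -4.0e-04 -1.0e+00] w 0.0552 F [-0.34 -1.02  0.65] t 10.35 j7 0.22
shift [ 0.0005  0.0005 -0.0029] spin -0.003 rows>= 1.0
```

Emit:
{"name": "servo_tool", "arguments": {
  "commands": [
    [0.05,0.0005,0,-0.003,0],
    [0.045,0.0005,0,-0.003,0],
    [0.04,0.0005,0,-0.003,0],
    [0.035,0.0005,0,-0.003,0],
    [0.03,0.0005,0,-0.003,0],
    [0.03,0.0005,0,-0.003,0],
    [0.03,0.0005,0,-0.003,0]
  ]
}}

```text
time: 11.05
eef_pos: [0.6222, -0.2313, 0.0484]
eef_rot: [0.339, 1.571, -0.886]
ft_force: [-0.1, -0.0, 4.4]
grip_width: 0.0379
```

Emit:
{"name": "servo_tool", "arguments": {
  "commands": [
    [0.03,-0.005,0,0,0],
    [0.03,-0.015,0,0,0],
    [0.03,-0.03,0,0,0],
    [0.03,-0.06,0,0,0],
    [0.03,-0.09,0,0,0],
    [0.03,-0.1,0,0,0],
    [0.03,-0.1,0,0,0]
  ]
}}

```text
time: 11.75
eef_pos: [0.623, -0.2316, 0.1505]
eef_rot: [0.863, 1.567, -0.362]
ft_force: [-0.1, -0.8, -1.0]
grip_width: 0.0378
```

```bash
python3 shot.py w8; python3 -c "
from h import *
plan(.513,-.0033,.15,14)"
```

```text
pos [ 0.6222 -0.2315  0.1488] jaw 19.81 tilt [ 1.1e-03 -6.0e-04 -1.0e+00] w 0.0379 F [-0.36 -0.18 -0.45] t 11.8 j7 0.28
shift [-0.0015 -0.0254 -0.2517] spin 0.1013 rows>= 6.0
```

View pics/w8.png

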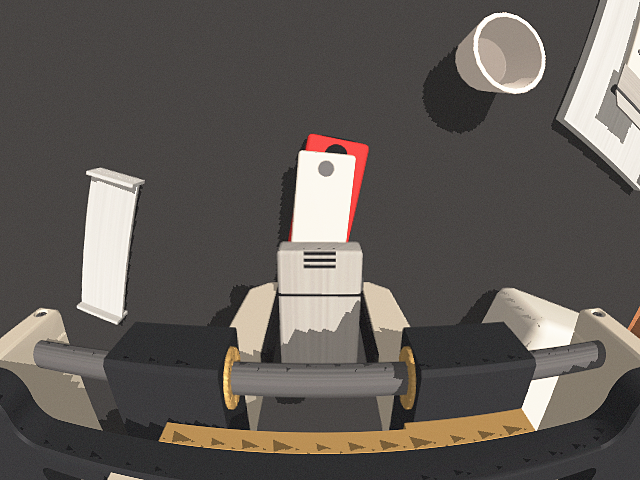

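Emit:
{"name": "servo_tool", "arguments": {
  "commands": [
    [0.03,0,-0.002,-0.02,0.02],
    [0.03,0,-0.005,-0.05,0.04],
    [0.03,0,-0.009,-0.09,0.06],
    [0.03,0,-0.013,-0.13,0.08],
    [0.03,0,-0.017,-0.165,0.1],
    [0.03,0,-0.02,-0.19,0.104],
    [0.03,0,-0.021,-0.205,0.104],
    [0.03,0,-0.021,-0.21,0.104],
    [0.03,0,-0.021,-0.21,0.104]
  ]
}}

```text
time: 12.7
eef_pos: [0.5313, -0.0408, 0.1477]
eef_rot: [-1.566, 1.57, -2.895]
ft_force: [1.5, -0.4, -0.6]
grip_width: 0.0376
```

```bash
python3 shot.py w9; python3 -c "
from h import *
plan(.515,-.0033,.05,13.7)"
```

```text
pos [ 0.5316 -0.0416  0.1477] jaw 13.84 tilt [-3.e-04 -4.e-04 -1.e+00] w 0.0378 F [ 0.62 -0.26 -1.45] t 12.75 j7 -0.13
shift [ 0.0977 -0.0069 -0.0412] spin 0.0024 rows>= 3.0
```

View pics/w9.png

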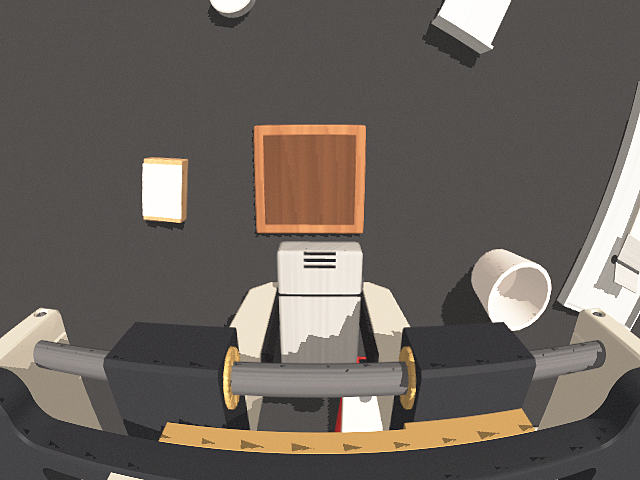

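```bash
python3 -c "
from m3 import *
P=quad('w9',[(256,126),(366,125),(364,233.5),(256,233)],.008,1,(0,0))
c=P.mean(0)
plan(c[0]-.0005,c[1],.05,13.7)
"
```

```text
[ 0.5152 -0.0024] sides [87.4 89.5 90.6 88.7] ang [  14.2  -75.8 -166.3  102.1]
pos [ 0.5316 -0.0416  0.1477] jaw 13.84 tilt [-3.e-04 -4.e-04 -1.e+00] w 0.0378 F [ 0.62 -0.26 -1.45] t 12.75 j7 -0.13
shift [ 0.0977 -0.007  -0.0421] spin 0.0024 rows>= 3.0
```

Emit:
{"name": "servo_tool", "arguments": {
  "commands": [
    [0.03,0.01,-0.003,-0.018,0],
    [0.03,0.03,-0.006,-0.035,0],
    [0.03,0.06,-0.007,-0.042,0],
    [0.03,0.085,-0.007,-0.042,0],
    [0.03,0.102,-0.007,-0.042,0],
    [0.03,0.112,-0.007,-0.042,0],
    [0.03,0.116,-0.007,-0.042,0],
    [0.03,0.116,-0.007,-0.042,0]
  ]
}}

```text
time: 13.55
eef_pos: [0.5145, -0.0022, 0.0319]
eef_rot: [-1.113, 1.57, -2.442]
ft_force: [1.1, 0.6, -0.6]
grip_width: 0.0379
```

```bash
python3 shot.py w10; python3 -c "
from h import *
plan(.515,-.0022,.019,13.7)
"
```

```text
pos [ 0.5147 -0.0021  0.0324] jaw 13.83 tilt [ 4.e-04 -1.e-04 -1.e+00] w 0.0381 F [-0.34 -0.75  0.03] t 13.6 j7 -0.35
shift [0.0134 0.0003 0.0002] spin 0.0023 rows>= 1.0
```

View pics/w10.png

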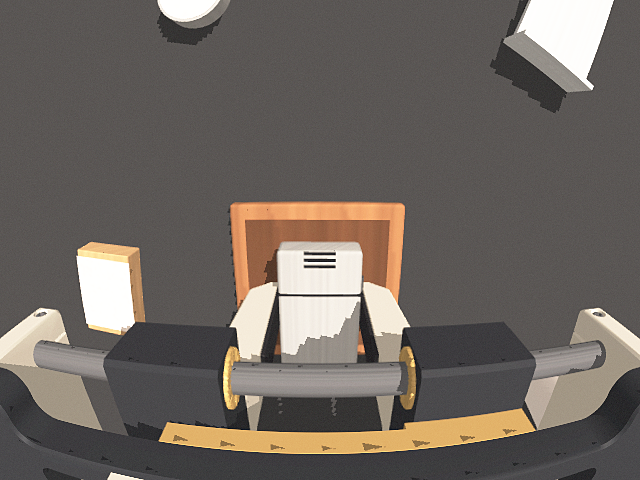

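Centred over the coaster (coaster edges u 231–405, freshener 278–362). Lower.

Emit:
{"name": "servo_tool", "arguments": {
  "commands": [
    [0.03,0.005,0,0,0],
    [0.03,0.009,0,0,0],
    [0.03,0.011,0,0,0],
    [0.03,0.0125,0,0,0],
    [0.03,0.0135,0,0,0],
    [0.03,0.014,0,0,0]
  ]
}}

```text
time: 14.2
eef_pos: [0.5143, -0.0016, 0.0183]
eef_rot: [0.14, 1.571, -1.188]
ft_force: [-1.1, 0.6, 11.4]
grip_width: 0.0376
```

Contact. Release and rise.

Emit:
{"name": "servo_tool", "arguments": {
  "commands": [
    [0.04,-0.0005,0,0,0],
    [0.045,-0.0005,0,0,0],
    [0.055,-0.0005,0,0,0],
    [0.065,-0.0005,0,0,0],
    [0.065,-0.02,0,0,0],
    [0.065,-0.06,0,0,0],
    [0.065,-0.1,0,0,0],
    [0.065,-0.13,0,0.02,0],
    [0.065,-0.135,0,0.05,0],
    [0.065,-0.135,0,0.05,0]
  ]
}}

```text
time: 15.2
eef_pos: [0.5274, -0.0543, 0.1544]
eef_rot: [0.696, 1.567, -0.638]
ft_force: [-0.0, 0.2, -0.5]
grip_width: 0.065
```

```bash
python3 shot.py w11; python3 -c "
from h import *
plan(.6213,-.2217,.15,14.6)
"
```

```text
pos [ 0.5266 -0.0523  0.1536] jaw 13.65 tilt [ 1.3e-03 -8.0e-04 -1.0e+00] w 0.0652 F [-0.76  0.75  0.68] t 15.25 j7 -0.13
shift [0.0039 0.052  0.187 ] spin -0.0166 rows>= 4.0
```

View pics/w11.png

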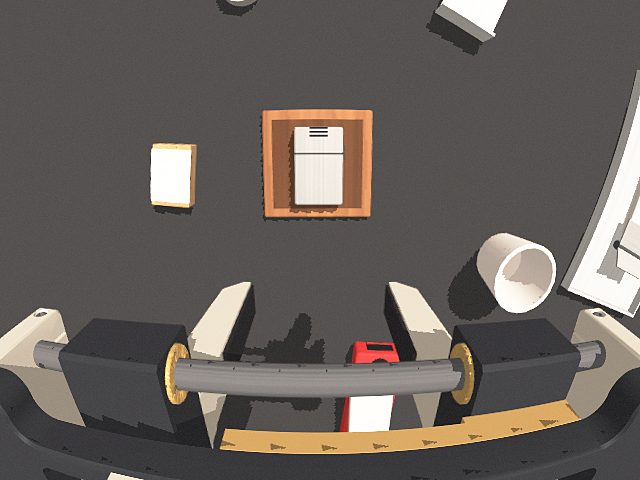

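Emit:
{"name": "servo_tool", "arguments": {
  "commands": [
    [0.065,0,0.006,0.02,-0.008],
    [0.065,0,0.016,0.06,-0.016],
    [0.065,0,0.028,0.1,-0.016],
    [0.065,0,0.039,0.14,-0.016],
    [0.065,0,0.048,0.17,-0.016],
    [0.065,0,0.052,0.184,-0.016],
    [0.065,0,0.052,0.187,-0.016],
    [0.065,0,0.052,0.187,-0.016],
    [0.065,0,0.052,0.187,-0.016]
  ]
}}

```text
time: 16.15
eef_pos: [0.621, -0.217, 0.1531]
eef_rot: [-2.702, 1.57, 2.271]
ft_force: [0.5, -0.3, 0.4]
grip_width: 0.0653
```

```bash
python3 shot.py w12; python3 -c "
from h import *
plan(.6213,-.2217,.033,14.6)
"; python3 -c "
import cv2
cv2.imwrite('pics/w12c.png',cv2.resize(cv2.imread('pics/w12.png')[150:350,250:400],None,fx=3,fy=3,interpolation=cv2.INTER_CUBIC))"
```

```text
pos [ 0.6211 -0.2172  0.1532] jaw 14.92 tilt [-5.e-04  6.e-04 -1.e+00] w 0.0648 F [ 0.79 -0.4  -0.27] t 16.2 j7 0.18
shift [ 0.1202 -0.001   0.0045] spin 0.0055 rows>= 3.0
```

View pics/w12c.png

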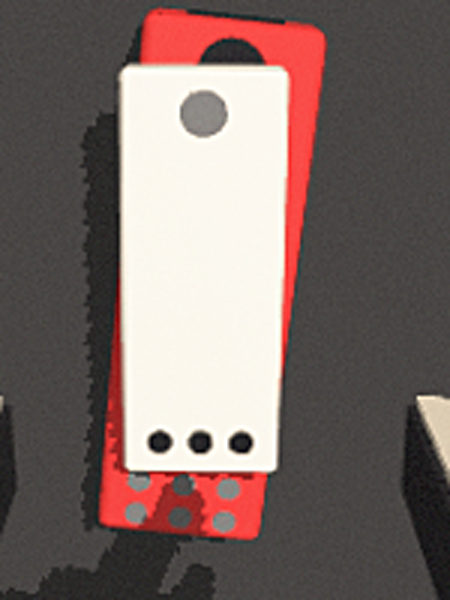

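```bash
python3 -c "
from m3 import *
P=quad('w12',[(120,66),(290,68),(276,471),(125,470)],.038,3,(250,150))
quad('w12',[(145,10),(327,30),(258,540),(98,527)],.024,3,(250,150))
c=P.mean(0)
plan(c[0]-.0005,c[1],.0345,14.5)
"
```

```text
[ 0.6214 -0.2211] sides [ 41.7 109.3  41.4 109.5] ang [  14.3  -75.8 -165.4  104.4]
[ 0.6243 -0.2295] sides [ 47.  148.8  47.5 149.7] ang [   8.8  -81.1 -170.1   98.7]
pos [ 0.6211 -0.2172  0.1532] jaw 14.92 tilt [-5.e-04  6.e-04 -1.e+00] w 0.0648 F [ 0.79 -0.4  -0.27] t 16.2 j7 0.18
shift [ 0.1187 -0.0012  0.0038] spin 0.0073 rows>= 3.0
```

Emit:
{"name": "servo_tool", "arguments": {
  "commands": [
    [0.06,0.03,-0.001,0.003,0.007],
    [0.055,0.06,-0.001,0.003,0.007],
    [0.055,0.09,-0.001,0.003,0.007],
    [0.055,0.107,-0.001,0.003,0.007],
    [0.055,0.114,-0.001,0.003,0.007],
    [0.055,0.1175,-0.001,0.003,0.007],
    [0.055,0.118,-0.001,0.003,0.007],
    [0.055,0.118,-0.001,0.003,0.007]
  ]
}}

```text
time: 17.0
eef_pos: [0.622, -0.2225, 0.0362]
eef_rot: [1.03, 1.569, -0.29]
ft_force: [-0.5, -0.2, -0.5]
grip_width: 0.055
```

```bash
python3 -c "
from h import *
plan(.621,-.2211,.0345,14.5)
"
```

```text
pos [ 0.622  -0.2225  0.0362] jaw 14.38 tilt [ 1.4e-03 -4.0e-04 -1.0e+00] w 0.055 F [-0.51 -0.16 -0.48] t 17.0 j7 0.1
shift [ 0.0017 -0.0006 -0.0016] spin -0.0021 rows>= 1.0
```

Emit:
{"name": "servo_tool", "arguments": {
  "commands": [
    [0.052,0.0015,0,-0.001,0],
    [0.048,0.0015,0,-0.001,0],
    [0.044,0.0015,0,-0.001,0],
    [0.04,0.0015,0,-0.001,0],
    [0.035,0.0015,0,-0.001,0],
    [0.035,0.0015,0,-0.001,0],
    [0.035,0.0015,0,-0.001,0]
  ]
}}

```text
time: 17.7
eef_pos: [0.6211, -0.2216, 0.0338]
eef_rot: [-0.357, 1.571, -1.677]
ft_force: [-1.3, 0.7, 4.6]
grip_width: 0.0417
```

Emit:
{"name": "servo_tool", "arguments": {
  "commands": [
    [0.035,-0.005,0,0,0],
    [0.035,-0.015,0,0,0],
    [0.035,-0.03,0,0,0],
    [0.035,-0.06,0,0,0],
    [0.035,-0.09,0,0,0],
    [0.035,-0.11,0,0,0],
    [0.035,-0.11,0,0,0]
  ]
}}

```text
time: 18.4
eef_pos: [0.6229, -0.2218, 0.1479]
eef_rot: [1.038, 1.565, -0.282]
ft_force: [0.1, 0.9, -1.5]
grip_width: 0.042
```

```bash
python3 shot.py w13; python3 -c "
from h import *
plan(.441,-.3190,.12,2.5)"
```

```text
pos [ 0.622  -0.2218  0.1459] jaw 14.37 tilt [ 0.0034 -0.0011 -1.    ] w 0.0419 F [-1.1  -0.05 -1.43] t 18.45 j7 0.17
shift [ 0.0254 -0.1995  0.0492] spin 0.2071 rows>= 5.0
```

View pics/w13.png

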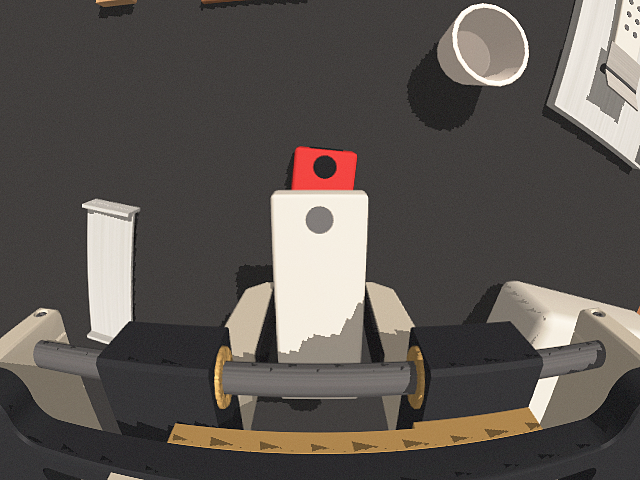

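```bash
python3 -c "
from h import *
plan(.438,-.39,.15,2.5)"
```

```text
pos [ 0.622  -0.2218  0.1459] jaw 14.37 tilt [ 0.0034 -0.0011 -1.    ] w 0.0419 F [-1.1  -0.05 -1.43] t 18.45 j7 0.17
shift [-0.0045 -0.22    0.1173] spin 0.2071 rows>= 5.0
```

Emit:
{"name": "servo_tool", "arguments": {
  "commands": [
    [0.035,-0.002,-0.02,0.01,0.02],
    [0.035,-0.004,-0.05,0.026,0.05],
    [0.035,-0.004,-0.085,0.045,0.08],
    [0.035,-0.004,-0.12,0.064,0.12],
    [0.035,-0.004,-0.155,0.083,0.16],
    [0.035,-0.004,-0.185,0.098,0.19],
    [0.035,-0.004,-0.208,0.111,0.207],
    [0.035,-0.004,-0.22,0.117,0.207],
    [0.035,-0.004,-0.22,0.117,0.207],
    [0.035,-0.004,-0.22,0.117,0.207]
  ]
}}

```text
time: 19.45
eef_pos: [0.438, -0.3885, 0.1474]
eef_rot: [2.488, 1.57, 0.963]
ft_force: [0.7, 0.9, -0.2]
grip_width: 0.042
```

```bash
python3 shot.py w14; python3 -c "
from h import *
plan(.441,-.3190,.12,2.5)"
```

```text
pos [ 0.4385 -0.3881  0.1475] jaw 2.65 tilt [ 8.e-04  8.e-04 -1.e+00] w 0.0417 F [ 0.11 -0.02 -0.83] t 19.5 j7 0.35
shift [ 0.0276  0.0057 -0.0689] spin 0.0025 rows>= 2.0
```

View pics/w14.png

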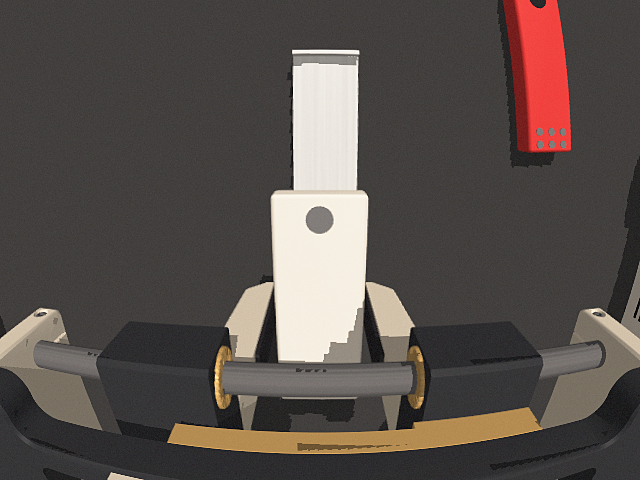

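```bash
python3 -c "
import cv2
cv2.imwrite('pics/w14c.png',cv2.resize(cv2.imread('pics/w14.png')[40:200,280:370],None,fx=3.7,fy=3.7,interpolation=cv2.INTER_CUBIC))"
```

```text
(no output)
```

View pics/w14c.png

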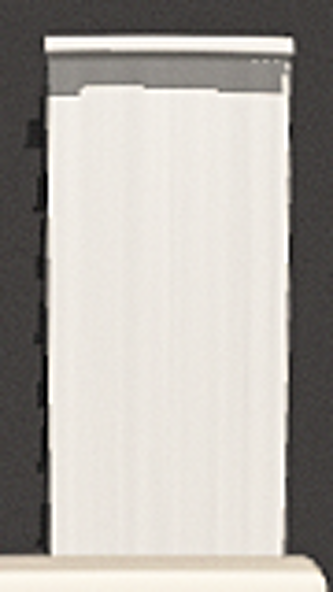

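```bash
python3 -c "
from m3 import *
s=pickle.load(open('pics/w14.pkl','rb'));o=(280,40)
W=lambda x,y,z:wonz(crop(x,y,3.7,o),z,s)[:2]
l1,l2,r1,r2=W(49,110,.014),W(50,545,.014),W(289,110,.014),W(284,545,.014)
f=(W(46,52,.024)+W(292,53,.024))/2;g=W(170,93,.014)
print(l1,l2,r1,r2,r1-l1,r2-l2,f,g)
a=(l1+r1)/2;b=(l2+r2)/2;u=(a-b)/np.linalg.norm(a-b);print('ang',np.degrees(np.arctan2(u[1],u[0])))
# axis line through b dir u, far pt projected
t=(f-b)@u; print('centre',b+u*(t-.068))
# slim held
S=[W(*p,.0) for p in []]
z=s['eef_pos'][2]+.004
q=[wonz(p,z,s)[:2]-s['eef_pos'][:2] for p in [(272,193),(368,193)]];print('slim far end rel TCP',q)
"
```

```text
[ 0.41285992 -0.25964908] [ 0.41676126 -0.35267437] [ 0.46270271 -0.25709349] [ 0.46681281 -0.35029317] [0.04984279 0.00255559] [0.05005155 0.00238121] [ 0.43713786 -0.24783664] [ 0.43779895 -0.25499007]
ang 92.46335416286914
centre [ 0.44025043 -0.31576563]
slim far end rel TCP [array([-0.02139999,  0.05411369]), array([0.01899312, 0.05598432])]
```

```bash
python3 -c "
from h import *
o=(455,280)
W=lambda x,y,z:onz('top',crop(x,y,7,o),z)[:2]
a=(W(112,98,.024)+W(128,288,.024))/2;b=(W(605,79,.014)+W(625,267,.014))/2
a2=(W(118,98,.024)+W(132,288,.024))/2
print(a,a2,b,np.linalg.norm(a-b),np.linalg.norm(a2-b),(a+b)/2)
# outer edges: left outer top edge(z .024) x~95 ; right outer top x~632/652
c=(W(92,98,.024)+W(106,289,.024))/2;d=(W(632,76,.024)+W(653,266,.024))/2
print(c,d,np.linalg.norm(c-d),(c+d)/2)
print(wproj([.437,-.2478,.014],__import__('pickle').load(open('pics/w14.pkl','rb'))))
"
```

```text
[ 0.4357638  -0.25051647] [ 0.43576752 -0.25183053] [ 0.44177695 -0.3847367 ] 0.1343548544472118 0.13304196234194615 [ 0.43877037 -0.31762659]
[ 0.43561827 -0.24499728] [ 0.44190503 -0.38787625] 0.1430172154953153 [ 0.43876165 -0.31643677]
(np.float64(324.96910633033355), np.float64(55.88955071589865))
```

```bash
python3 -c "
from h import *
plan(.4402,-.3157,.045,2.5)"
```

```text
pos [ 0.4385 -0.3881  0.1475] jaw 2.65 tilt [ 8.e-04  8.e-04 -1.e+00] w 0.0417 F [ 0.11 -0.02 -0.83] t 19.5 j7 0.35
shift [ 0.1026  0.005  -0.0722] spin 0.0025 rows>= 3.0
```

Emit:
{"name": "servo_tool", "arguments": {
  "commands": [
    [0.035,0,0.001,-0.015,0.002],
    [0.035,0,0.003,-0.04,0.002],
    [0.035,0.01,0.005,-0.062,0.002],
    [0.035,0.03,0.005,-0.072,0.002],
    [0.035,0.06,0.005,-0.072,0.002],
    [0.035,0.082,0.005,-0.072,0.002],
    [0.035,0.097,0.005,-0.072,0.002],
    [0.035,0.102,0.005,-0.072,0.002],
    [0.035,0.102,0.005,-0.072,0.002]
  ]
}}

```text
time: 20.4
eef_pos: [0.4394, -0.3156, 0.0453]
eef_rot: [-2.603, 1.57, 2.154]
ft_force: [0.2, 0.2, -1.3]
grip_width: 0.0415
```

```bash
python3 shot.py w15; python3 -c "
from h import *
plan(.4402,-.3157,.0245,2.5)"
```

```text
pos [ 0.4395 -0.3162  0.0459] jaw 2.49 tilt [ 1.e-04  4.e-04 -1.e+00] w 0.0419 F [-0.17  0.21  0.4 ] t 20.45 j7 0.13
shift [ 0.0214  0.0007 -0.0005] spin -0.0001 rows>= 1.0
```

View pics/w15.png

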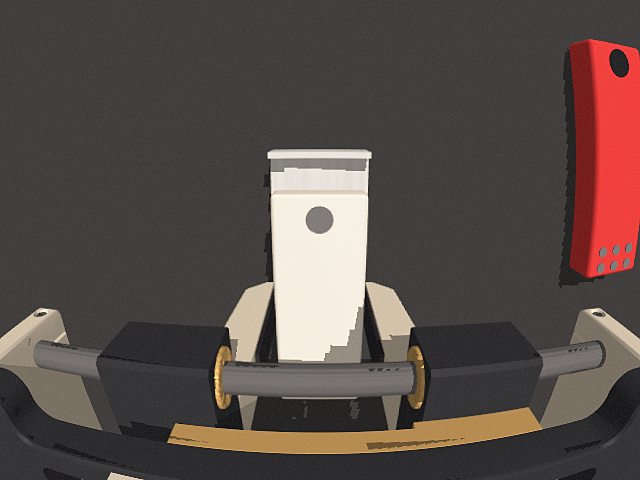

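Emit:
{"name": "servo_tool", "arguments": {
  "commands": [
    [0.035,0.007,0.0005,0,0],
    [0.035,0.013,0.0005,0,0],
    [0.035,0.017,0.0005,0,0],
    [0.035,0.02,0.0005,0,0],
    [0.035,0.0215,0.0005,0,0],
    [0.035,0.022,0.0005,0,0]
  ]
}}

```text
time: 21.05
eef_pos: [0.4393, -0.3173, 0.0237]
eef_rot: [-1.31, 1.57, -2.839]
ft_force: [-0.4, 0.8, 9.1]
grip_width: 0.0417
```

Emit:
{"name": "servo_tool", "arguments": {
  "commands": [
    [0.044,-0.0005,0,0,0],
    [0.05,-0.0005,0,0,0],
    [0.06,-0.0005,0,0,0],
    [0.065,-0.0005,0,0,0],
    [0.065,-0.02,0,0,0],
    [0.065,-0.06,0,0,0],
    [0.065,-0.1,0,0,0],
    [0.065,-0.125,0,0.02,0],
    [0.065,-0.13,0,0.05,0],
    [0.065,-0.13,0,0.05,0]
  ]
}}

```text
time: 22.05
eef_pos: [0.4415, -0.3717, 0.155]
eef_rot: [0.543, 1.567, -0.99]
ft_force: [-0.8, 0.6, -1.0]
grip_width: 0.065
```

```bash
python3 shot.py w16; python3 -c "
from h import *
plan(.6243,-.2292,.15,9.2)"
```

```text
pos [ 0.4412 -0.3692  0.1541] jaw 2.22 tilt [ 9.0e-04 -1.3e-03 -1.0e+00] w 0.0651 F [ 0.27  0.03 -0.78] t 22.1 j7 0.31
shift [ 0.004   0.1884 -0.1328] spin -0.1218 rows>= 5.0
```

View pics/w16.png

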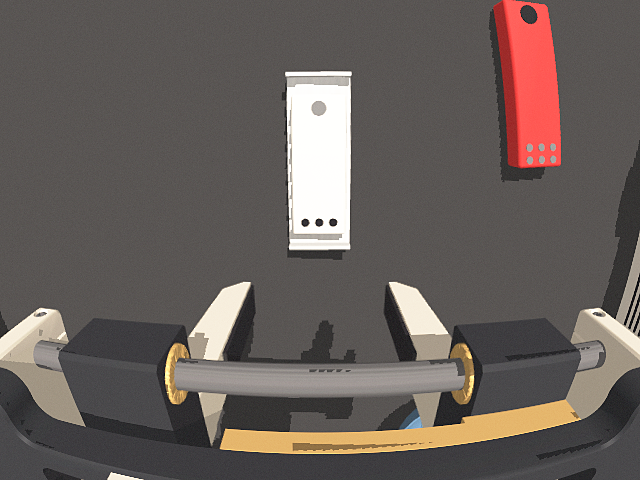

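Emit:
{"name": "servo_tool", "arguments": {
  "commands": [
    [0.07,0,0.018,-0.012,-0.02],
    [0.07,0,0.048,-0.034,-0.04],
    [0.07,0,0.082,-0.058,-0.07],
    [0.07,0,0.117,-0.082,-0.1],
    [0.07,0,0.15,-0.105,-0.12],
    [0.07,0,0.173,-0.122,-0.122],
    [0.07,0,0.185,-0.13,-0.122],
    [0.07,0,0.188,-0.132,-0.122],
    [0.07,0,0.188,-0.132,-0.122],
    [0.07,0,0.188,-0.132,-0.122]
  ]
}}

```text
time: 23.1
eef_pos: [0.6223, -0.229, 0.1533]
eef_rot: [-1.26, 1.569, -2.668]
ft_force: [-0.5, 0.4, 0.1]
grip_width: 0.0699
```

```bash
python3 shot.py w17; python3 -c "
from h import *
plan(.6243,-.2292,.017,9.0)"; python3 -c "
import cv2
cv2.imwrite('pics/w17c.png',cv2.resize(cv2.imread('pics/w17.png')[140:360,250:400],None,fx=2.7,fy=2.7,interpolation=cv2.INTER_CUBIC))"
```

```text
pos [ 0.6224 -0.2291  0.1534] jaw 9.28 tilt [-1.2e-03 -8.0e-04 -1.0e+00] w 0.0699 F [-0.3   1.49  0.47] t 23.15 j7 0.11
shift [0.1364 0.0021 0.0003] spin 0.0048 rows>= 3.0
```

View pics/w17c.png

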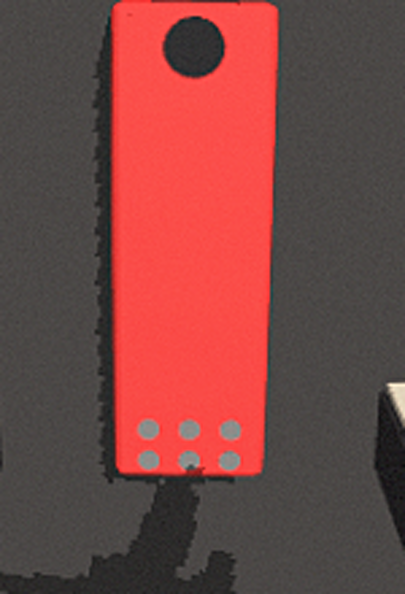

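```bash
python3 -c "
from m3 import *
P=quad('w17',[(112,3),(279,3),(263,473),(118,473)],.024,2.7,(250,140))
c=P.mean(0)
plan(c[0]-.0008,c[1],.018,9)
"
```

```text
[ 0.6247 -0.2293] sides [ 47.4 147.8  46.9 147.7] ang [   9.4  -81.2 -170.6   98.9]
pos [ 0.6224 -0.2291  0.1534] jaw 9.28 tilt [-1.2e-03 -8.0e-04 -1.0e+00] w 0.0699 F [-0.3   1.49  0.47] t 23.15 j7 0.11
shift [0.1354 0.0016 0.0003] spin 0.0048 rows>= 3.0
```

Emit:
{"name": "servo_tool", "arguments": {
  "commands": [
    [0.07,0.03,0.0015,0,0.004],
    [0.07,0.065,0.0015,0,0.004],
    [0.065,0.095,0.0015,0,0.004],
    [0.062,0.118,0.0015,0,0.004],
    [0.062,0.13,0.0015,0,0.004],
    [0.062,0.136,0.0015,0,0.004],
    [0.062,0.138,0.0015,0,0.004],
    [0.062,0.138,0.0015,0,0.004]
  ]
}}

```text
time: 23.95
eef_pos: [0.6256, -0.2276, 0.0164]
eef_rot: [1.049, 1.57, -0.362]
ft_force: [0.7, 0.1, 0.7]
grip_width: 0.0618
```

```bash
python3 -c "
from h import *
plan(.6239,-.2293,.0155,9)
"
```

```text
pos [ 0.6256 -0.2276  0.0164] jaw 9.14 tilt [ 9.e-04 -4.e-04 -1.e+00] w 0.0618 F [0.71 0.07 0.69] t 23.95 j7 0.02
shift [ 0.0009 -0.002   0.0014] spin 0.0025 rows>= 1.0
```

Emit:
{"name": "servo_tool", "arguments": {
  "commands": [
    [0.058,0.0005,-0.0015,0.001,0],
    [0.054,0.0005,-0.0015,0.001,0],
    [0.05,0.0005,-0.0015,0.001,0],
    [0.045,0.0005,-0.0015,0.001,0],
    [0.04,0.0005,-0.0015,0.001,0],
    [0.04,0.0005,-0.0015,0.001,0],
    [0.04,0.0005,-0.0015,0.001,0]
  ],
  "grip_force": 20
}}

```text
time: 24.65
eef_pos: [0.624, -0.2286, 0.0155]
eef_rot: [0.199, 1.57, -1.212]
ft_force: [-1.8, 0.6, 4.9]
grip_width: 0.0481
```

Emit:
{"name": "servo_tool", "arguments": {
  "commands": [
    [0.04,-0.005,0,0,0],
    [0.04,-0.015,0,0,0],
    [0.04,-0.03,0,0,0],
    [0.04,-0.06,0,0,0],
    [0.04,-0.09,0,0,0],
    [0.04,-0.12,0,0,0],
    [0.04,-0.14,0,0,0],
    [0.04,-0.14,0,0,0]
  ]
}}

```text
time: 25.45
eef_pos: [0.6256, -0.2288, 0.1593]
eef_rot: [1.112, 1.565, -0.299]
ft_force: [1.5, -1.0, -1.5]
grip_width: 0.0473
```

```bash
python3 shot.py w18; python3 -c "
from h import *
plan(.62,.16,.16,-12.5)
print(get_state()['joint_positions'])"
```

```text
pos [ 0.6247 -0.2287  0.1573] jaw 9.16 tilt [ 0.0032 -0.0012 -1.    ] w 0.0481 F [-0.94 -0.35 -2.63] t 25.5 j7 0.11
shift [-0.0032  0.0573 -0.3845] spin 0.378 rows>= 8.0
[ 0.52961489  0.6313538  -0.41075171  1.78917414  0.33971464  0.78778098
  0.10787822]
```

View pics/w18.png

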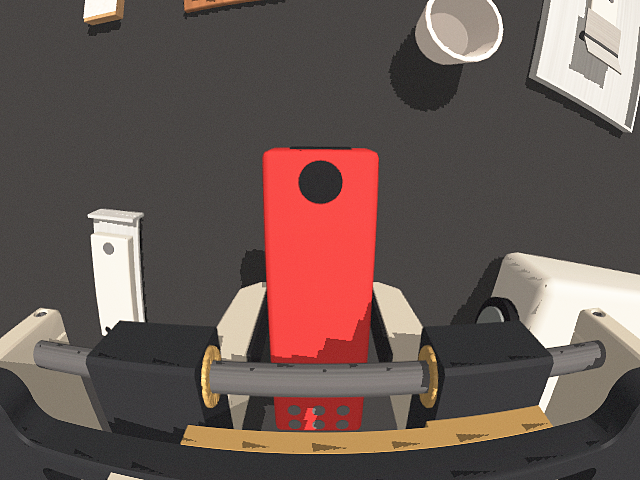

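```bash
python3 -c "
from h import *
plan(.604,.135,.16,-12.5)"
```

```text
pos [ 0.6247 -0.2287  0.1573] jaw 9.16 tilt [ 0.0032 -0.0012 -1.    ] w 0.0481 F [-0.94 -0.35 -2.63] t 25.5 j7 0.11
shift [-0.0032  0.0375 -0.3624] spin 0.378 rows>= 8.0
```

Emit:
{"name": "servo_tool", "arguments": {
  "commands": [
    [0.04,0,0.001,-0.012,0.01],
    [0.04,0,0.004,-0.04,0.04],
    [0.04,0,0.008,-0.08,0.08],
    [0.04,0,0.012,-0.12,0.12],
    [0.04,0,0.016,-0.16,0.16],
    [0.04,0,0.021,-0.2,0.21],
    [0.04,0,0.025,-0.24,0.25],
    [0.04,0,0.029,-0.28,0.29],
    [0.04,0,0.033,-0.315,0.33],
    [0.04,0,0.036,-0.345,0.36]
  ]
}}

```text
time: 26.5
eef_pos: [0.6028, 0.1211, 0.1537]
eef_rot: [-1.471, 1.568, 3.042]
ft_force: [1.0, 0.0, -0.8]
grip_width: 0.0478
```

Emit:
{"name": "servo_tool", "arguments": {
  "commands": [
    [0.04,0,0,-0.018,0.015],
    [0.04,0,0,-0.022,0.018],
    [0.04,0,0,-0.022,0.018],
    [0.04,0,0,-0.022,0.018]
  ]
}}

```text
time: 26.9
eef_pos: [0.6084, 0.138, 0.1544]
eef_rot: [-0.637, 1.569, -2.427]
ft_force: [0.3, 0.1, -1.4]
grip_width: 0.0474
```

```bash
python3 shot.py w19; python3 -c "
from h import *
plan(.625,.2325,.06,-12.5)
o=(155,180)
"; python3 -c "
import cv2
a=cv2.imread('pics/top0.png')[180:240,155:270]
cv2.imwrite('pics/c4.png',cv2.resize(a,None,fx=6.5,fy=6.5,interpolation=cv2.INTER_CUBIC))"
```

```text
pos [0.6086 0.1377 0.1546] jaw -12.58 tilt [-0.001 -0.001 -1.   ] w 0.048 F [ 0.02 -1.14 -1.69] t 26.95 j7 -0.76
shift [ 0.0945 -0.0046 -0.0962] spin -0.0015 rows>= 3.0
```

View pics/w19.png

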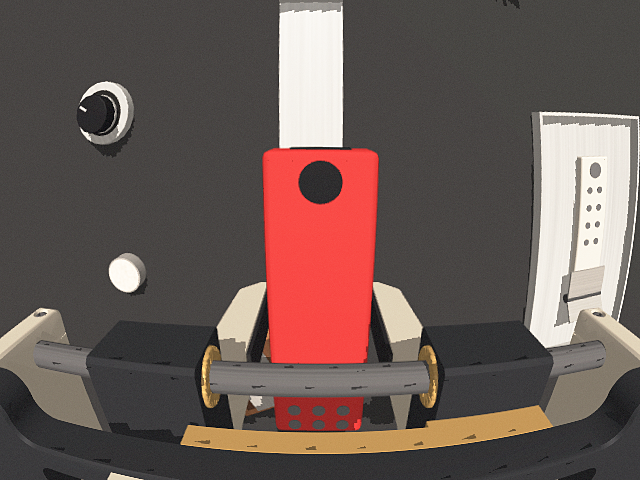

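View pics/c4.png

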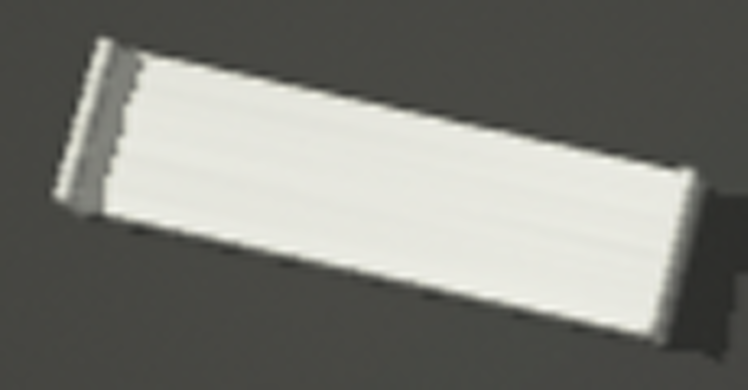

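```bash
python3 -c "
from h import *
o=(155,180)
W=lambda x,y,z:onz('top',crop(x,y,6.5,o),z)[:2]
P=[W(97,37,.024),W(55,197,.024),W(658,335,.024),W(697,172,.024)]
a=(P[0]+P[1])/2;b=(P[2]+P[3])/2;print(a,b,np.linalg.norm(a-b),(a+b)/2,np.degrees(np.arctan2(*(a-b)[::-1])),[np.linalg.norm(P[0]-P[1]),np.linalg.norm(P[2]-P[3])])
"
```

```text
[0.6434086  0.32652933] [0.60223143 0.14689636] 0.18429205913019964 [0.62282002 0.23671284] 77.08917177855838 [np.float64(0.049756300674802856), np.float64(0.04995634744987095)]
```

Emit:
{"name": "servo_tool", "arguments": {
  "commands": [
    [0.04,0.005,-0.001,-0.015,0],
    [0.04,0.01,-0.003,-0.035,0],
    [0.04,0.015,-0.004,-0.047,0],
    [0.04,0.015,-0.004,-0.05,0],
    [0.04,0.015,-0.004,-0.05,0],
    [0.04,0.015,-0.004,-0.05,0]
  ]
}}

```text
time: 27.55
eef_pos: [0.6158, 0.1882, 0.1401]
eef_rot: [0.007, 1.57, -1.782]
ft_force: [-0.6, -0.1, -0.3]
grip_width: 0.0479
```

```bash
python3 shot.py w20; python3 -c "
from h import *
plan(.625,.2325,.06,-12.5)
"; python3 -c "
import cv2
a=cv2.imread('pics/w20.png')[20:170,250:390]
cv2.imwrite('pics/w20c.png',cv2.resize(a,None,fx=4,fy=4,interpolation=cv2.INTER_CUBIC))"
```

```text
pos [0.6159 0.1881 0.1402] jaw -12.55 tilt [ 0.e+00 -6.e-04 -1.e+00] w 0.0483 F [ 0.12  0.57 -2.31] t 27.6 j7 -0.83
shift [ 0.0802 -0.0008 -0.0454] spin -0.0008 rows>= 2.0
```

View pics/w20c.png

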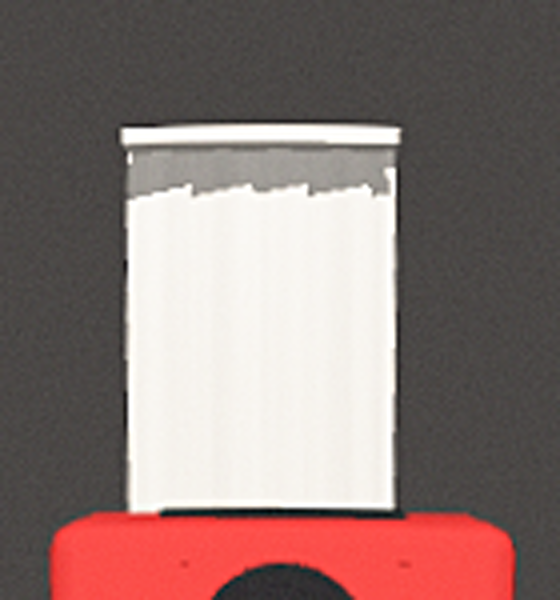

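```bash
python3 -c "
from m3 import *
s=pickle.load(open('pics/w20.pkl','rb'));o=(250,20)
W=lambda x,y,z:wonz(crop(x,y,4,o),z,s)[:2]
l1,l2,r1,r2=W(128,210,.014),W(129,500,.014),W(397,210,.014),W(394,500,.014)
f=(W(122,145,.024)+W(400,144,.024))/2
print(np.linalg.norm(r1-l1),np.linalg.norm(r2-l2),f,np.linalg.norm(W(122,145,.024)-W(400,144,.024)))
a=(l1+r1)/2;b=(l2+r2)/2;u=(a-b)/np.linalg.norm(a-b);print('ang',np.degrees(np.arctan2(u[1],u[0])))
u=np.array([np.cos(np.radians(77.4)),np.sin(np.radians(77.4))])
m=(a+b)/2;t=(f-m)@u; print('centre',m+u*(t-.088), f-u*.088)
z=s['eef_pos'][2]+.0085
e=[wonz(p,z,s)[:2]-s['eef_pos'][:2] for p in [(264,150),(377,150)]];print('proj far end rel',e,((e[0]+e[1])/2)@u)
plan(.6245,.2378,.055,-12.5)
"
```

```text
0.050400486738705154 0.050226378838211176 [0.64333824 0.32300971] 0.05030846933443
ang 77.29627828585478
centre [0.62427857 0.23709842] [0.62414163 0.23712903]
proj far end rel [array([-0.00477298,  0.07656903]), array([0.03951998, 0.06679898])] 0.0737475340920084
pos [0.6159 0.1881 0.1402] jaw -12.55 tilt [ 0.e+00 -6.e-04 -1.e+00] w 0.0483 F [ 0.12  0.57 -2.31] t 27.6 j7 -0.83
shift [ 0.0852 -0.0024 -0.0505] spin -0.0008 rows>= 2.0
```

Emit:
{"name": "servo_tool", "arguments": {
  "commands": [
    [0.04,0,-0.0005,-0.012,0],
    [0.04,0.005,-0.0015,-0.032,0],
    [0.04,0.02,-0.0025,-0.048,0],
    [0.04,0.045,-0.0025,-0.05,0],
    [0.04,0.065,-0.0025,-0.0505,0],
    [0.04,0.08,-0.0025,-0.0505,0],
    [0.04,0.088,-0.0025,-0.0505,0],
    [0.04,0.09,-0.0025,-0.0505,0],
    [0.04,0.09,-0.0025,-0.0505,0]
  ]
}}

```text
time: 28.5
eef_pos: [0.6244, 0.2393, 0.0501]
eef_rot: [2.889, 1.571, 1.1]
ft_force: [-0.2, -0.1, -0.4]
grip_width: 0.0479
```

```bash
python3 shot.py w21; python3 -c "
from h import *
plan(.6243,.2378,.0295,-12.6)
"
```

```text
pos [0.6247 0.2392 0.0506] jaw -12.5 tilt [ 8.e-04  4.e-04 -1.e+00] w 0.0477 F [-0.81  0.08 -1.74] t 28.55 j7 -0.93
shift [ 0.0211 -0.0001  0.0015] spin 0.0018 rows>= 1.0
```

View pics/w21.png

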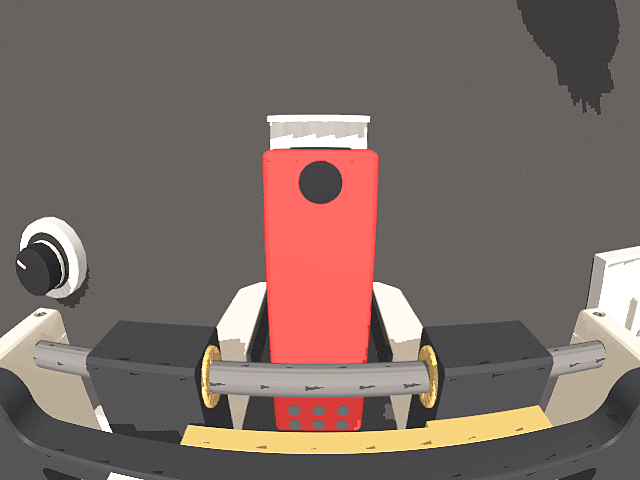

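Emit:
{"name": "servo_tool", "arguments": {
  "commands": [
    [0.04,0.006,-0.001,0.001,0],
    [0.04,0.011,-0.001,0.0012,0],
    [0.04,0.016,-0.001,0.0012,0],
    [0.04,0.019,-0.001,0.0012,0],
    [0.04,0.021,-0.001,0.0012,0],
    [0.04,0.0215,-0.001,0.0012,0]
  ]
}}

```text
time: 29.15
eef_pos: [0.6229, 0.2379, 0.0294]
eef_rot: [-0.104, 1.57, -1.893]
ft_force: [-4.5, -2.0, 13.4]
grip_width: 0.048
```

Emit:
{"name": "servo_tool", "arguments": {
  "commands": [
    [0.04,-0.0007,0,0,0],
    [0.05,-0.0007,0,0,0],
    [0.055,-0.0007,0,0,0],
    [0.065,-0.0007,0,0,0],
    [0.07,-0.0007,0,0,0],
    [0.07,-0.02,0,0,0],
    [0.07,-0.06,0,0,0],
    [0.07,-0.1,0,0,0],
    [0.07,-0.13,0,0.02,0],
    [0.07,-0.13,0,0.05,0]
  ]
}}

```text
time: 30.15
eef_pos: [0.6142, 0.1918, 0.163]
eef_rot: [2.288, 1.563, 0.502]
ft_force: [0.3, -0.7, -0.6]
grip_width: 0.0702
```

Emit:
{"name": "servo_tool", "arguments": {
  "commands": [
    [0.07,0,0,0.03,0],
    [0.07,0,0,0.05,0],
    [0.07,0,0,0.05,0]
  ]
}}

```text
time: 30.45
eef_pos: [0.6011, 0.1366, 0.1587]
eef_rot: [-0.047, 1.569, -1.84]
ft_force: [0.3, -0.2, -0.2]
grip_width: 0.0701
```

```bash
python3 shot.py w22; python3 -c "
from h import *
plan(.52,-.1,.25,0)
cv2.imwrite('pics/top1.png',get_image('top')[:,:,::-1])
"
```

```text
pos [0.6015 0.139  0.1588] jaw -12.62 tilt [ 1.e-04 -4.e-04 -1.e+00] w 0.0702 F [-0.09  0.39 -0.39] t 30.5 j7 -0.77
shift [-0.0911 -0.0273  0.2511] spin -0.2203 rows>= 6.0
```

View pics/w22.png

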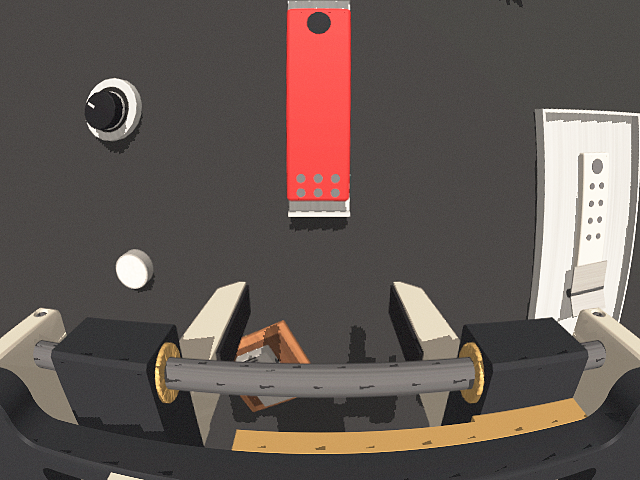

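View pics/top1.png

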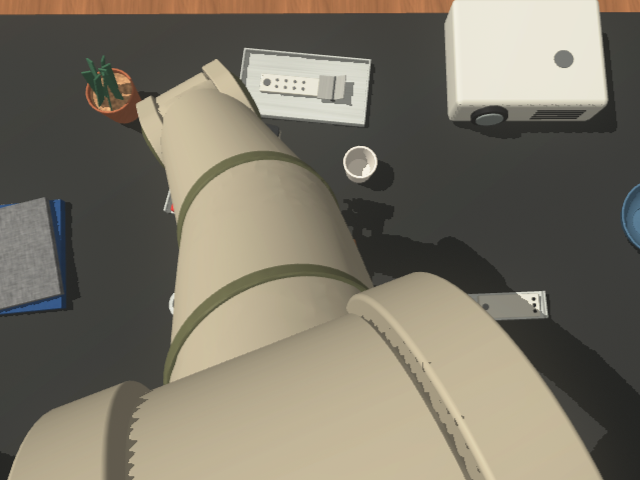

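```bash
python3 -c "
from h import *
plan(.50,-.25,.28)
plan(.33,-.62,.28)
"
```

```text
pos [0.6017 0.1406 0.1588] jaw -12.53 tilt [ 4.e-04  5.e-04 -1.e+00] w 0.0695 F [-0.4  -0.16  0.01] t 30.55 j7 -0.77
shift [-0.1215 -0.0145  0.4033] spin None rows>= 9.0
pos [0.6017 0.1406 0.1588] jaw -12.53 tilt [ 4.e-04  5.e-04 -1.e+00] w 0.0695 F [-0.4  -0.16  0.01] t 30.55 j7 -0.77
shift [-0.1217 -0.1002  0.8013] spin None rows>= 17.0
```

Emit:
{"name": "servo_tool", "arguments": {
  "commands": [
    [0.07,-0.03,0,0.01,0],
    [0.07,-0.06,0,0.04,0],
    [0.07,-0.09,0,0.08,0],
    [0.07,-0.12,-0.003,0.12,0],
    [0.07,-0.12,-0.005,0.165,0],
    [0.07,-0.12,-0.007,0.21,0],
    [0.07,-0.12,-0.009,0.255,0],
    [0.07,-0.12,-0.011,0.3,0],
    [0.07,-0.12,-0.013,0.345,0],
    [0.07,-0.12,-0.015,0.39,0]
  ]
}}

```text
time: 31.55
eef_pos: [0.5031, -0.2375, 0.2788]
eef_rot: [2.103, 1.57, 0.317]
ft_force: [0.8, -0.4, -0.1]
grip_width: 0.0699
```

Emit:
{"name": "servo_tool", "arguments": {
  "commands": [
    [0.07,0,-0.008,0.045,0],
    [0.07,0,-0.016,0.09,0],
    [0.07,0,-0.025,0.135,0],
    [0.07,0,-0.035,0.18,0],
    [0.07,0,-0.045,0.22,0],
    [0.07,0,-0.055,0.26,0],
    [0.07,0,-0.065,0.3,0],
    [0.07,0,-0.075,0.34,0],
    [0.07,0,-0.08,0.38,0],
    [0.07,0,-0.08,0.38,0]
  ]
}}

```text
time: 32.55
eef_pos: [0.3398, -0.5957, 0.2778]
eef_rot: [-0.339, 1.568, -2.133]
ft_force: [-0.5, 0.3, -0.1]
grip_width: 0.0701
```

```bash
python3 -c "
from h import *
plan(.33,-.62,.28)
cv2.imwrite('pics/top2.png',get_image('top')[:,:,::-1])
cv2.imwrite('pics/scene2.png',get_image('scene')[:,:,::-1])
"
```

```text
pos [ 0.3398 -0.5957  0.2778] jaw -12.78 tilt [-0.0012 -0.002  -1.    ] w 0.0701 F [-0.49  0.28 -0.08] t 32.55 j7 0.65
shift [-0.0022 -0.0042  0.0259] spin None rows>= 1.0
```

View pics/top2.png

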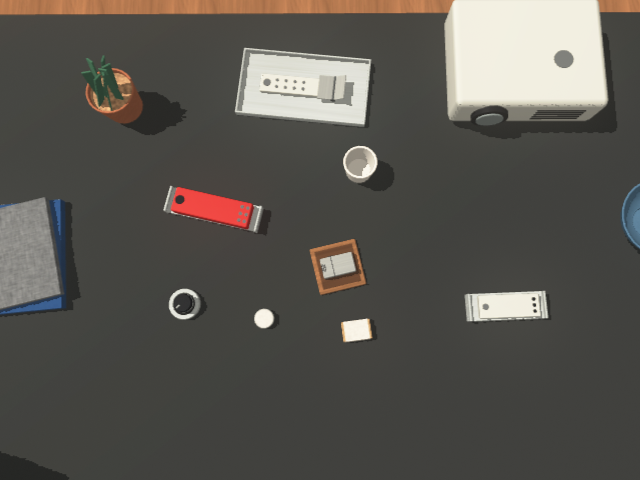

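View pics/scene2.png

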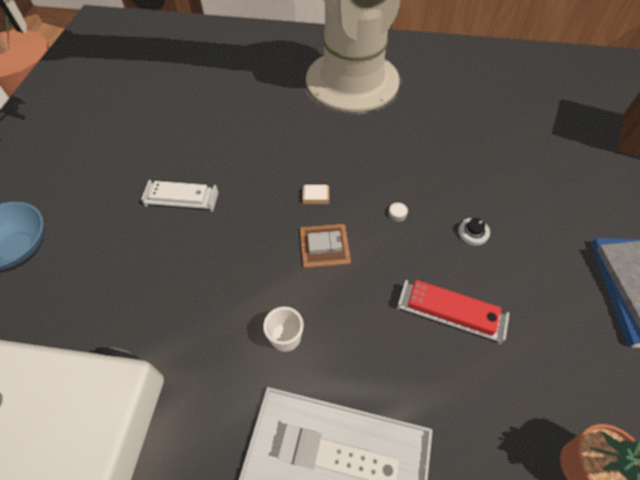

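Everything is in place; measure residual offsets.

```bash
python3 -c "
import cv2,numpy as np
t=cv2.imread('pics/top2.png')
C=lambda a,b,c,d,s:cv2.resize(t[a:b,c:d],None,fx=s,fy=s,interpolation=cv2.INTER_CUBIC)
A=C(180,240,155,270,6.5);B=C(285,325,160,210,7.5)
cv2.imwrite('pics/d1.png',A);cv2.imwrite('pics/d2.png',C(285,325,165,207,14))
cv2.imwrite('pics/d3.png',C(235,300,300,375,9));cv2.imwrite('pics/d4.png',C(280,330,455,560,7))"
```

```text
(no output)
```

View pics/d1.png

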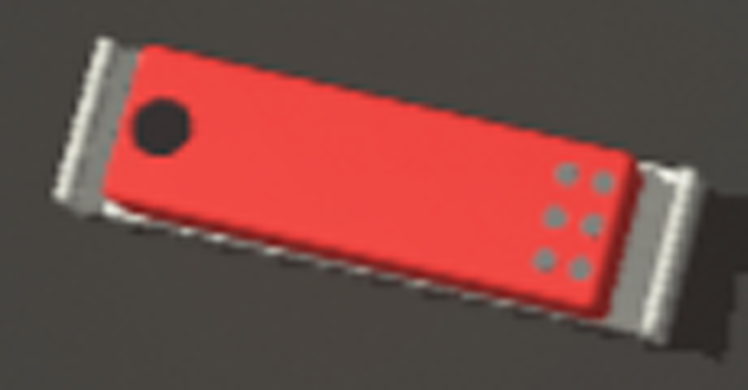

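View pics/d2.png

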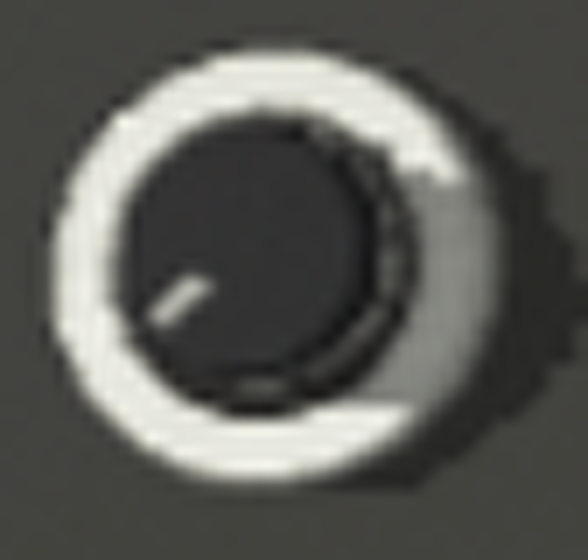

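View pics/d3.png

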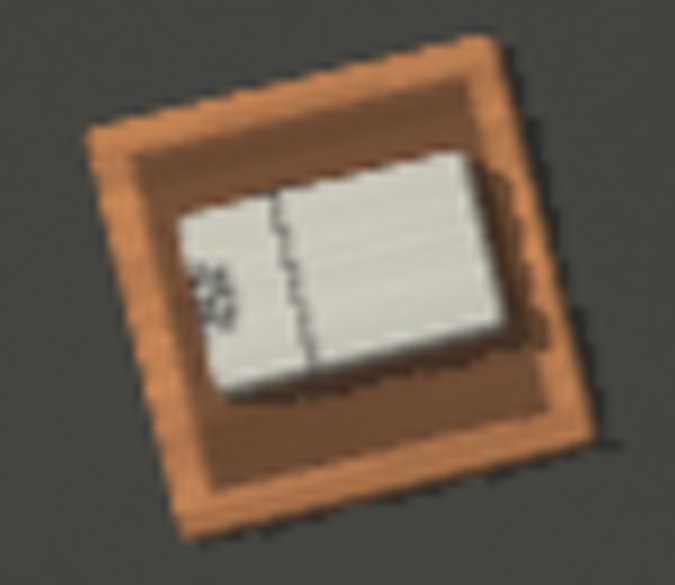

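View pics/d4.png

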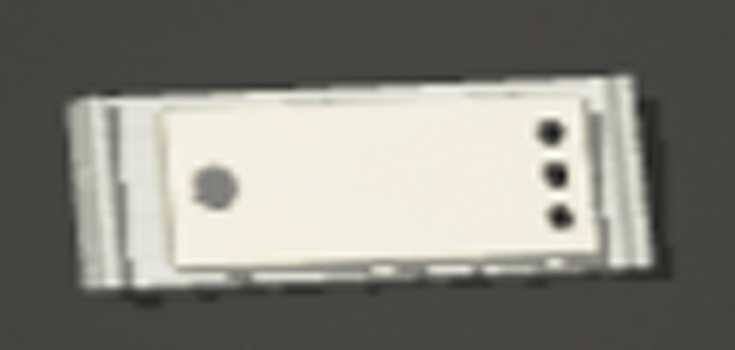

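```bash
python3 -c "
from h import *
def W(p,z,s,o): return np.mean([onz('top',crop(*q,s,o),z)[:2] for q in p],axis=0)
def rep(n,obj,tgt,ang):
    d=obj-tgt;a=np.radians(ang);u=np.array([np.cos(a),np.sin(a)]);v=np.array([u[1],-u[0]])
    print(n,obj.round(4),tgt.round(4),'along %.1f across %.1f mm'%(d@u*1e3,d@v*1e3))
o=(155,180)
rep('proj',W([(140,45),(637,157),(600,305),(104,193)],.038,6.5,o),W([(97,37),(55,197),(658,335),(697,172)],.024,6.5,o),77.2)
rep('puck',W([(248,237)],.032,14,(165,285)),W([(275,265)],.012,14,(165,285)),90)
rep('fresh',W([(180,215),(460,152),(503,324),(222,392)],.024,9,(300,235)),W([(87,130),(490,35),(595,437),(183,540)],.008,9,(300,235)),103.5)
rep('slim',W([(160,110),(583,95),(598,253),(172,268)],.028,7,(455,280)),W([(92,98),(106,289),(632,76),(653,266)],.024,7,(455,280)),92.5)
"
```

```text
proj [0.6226 0.2353] [0.6228 0.2367] along -1.4 across 0.1 mm
puck [0.4442 0.2833] [0.4414 0.2853] along -1.9 across 2.8 mm
fresh [ 0.5141 -0.0031] [ 0.5131 -0.0028] along -0.6 across 0.9 mm
slim [ 0.4388 -0.317 ] [ 0.4388 -0.3164] along -0.6 across -0.0 mm
```

```bash
python3 -c "
from h import *
plan(.47,-.15,.24,-30)
plan(.442,.26,.17,-30)
"
```

```text
pos [ 0.3432 -0.5908  0.278 ] jaw -12.48 tilt [ 5.e-04  9.e-04 -1.e+00] w 0.07 F [-0.34  0.14 -0.41] t 32.65 j7 0.64
shift [ 0.0384  0.0285 -0.4577] spin 0.3057 rows>= 10.0
pos [ 0.3432 -0.5908  0.278 ] jaw -12.48 tilt [ 5.e-04  9.e-04 -1.e+00] w 0.07 F [-0.34  0.14 -0.41] t 32.65 j7 0.64
shift [ 0.1088 -0.0875 -0.8519] spin 0.3057 rows>= 18.0
```

Emit:
{"name": "servo_tool", "arguments": {
  "commands": [
    [0.06,0,0.002,-0.04,0.03],
    [0.06,0.005,0.006,-0.085,0.06],
    [0.06,0.01,0.009,-0.13,0.09],
    [0.06,0.015,0.012,-0.175,0.12],
    [0.06,0.02,0.015,-0.22,0.16],
    [0.06,0.025,0.018,-0.265,0.2],
    [0.06,0.03,0.021,-0.31,0.24],
    [0.06,0.035,0.024,-0.355,0.27],
    [0.06,0.038,0.026,-0.4,0.3],
    [0.06,0.038,0.028,-0.44,0.305]
  ]
}}

```text
time: 33.65
eef_pos: [0.4652, -0.1626, 0.2406]
eef_rot: [-2.836, 1.57, 1.357]
ft_force: [0.7, -0.5, 0.3]
grip_width: 0.0602
```

```bash
python3 -c "
from h import *
plan(.442,.26,.17,-30)
"
```

```text
pos [ 0.4652 -0.1626  0.2406] jaw -29.77 tilt [ 2.e-04  9.e-04 -1.e+00] w 0.0602 F [ 0.71 -0.45  0.33] t 33.65 j7 -0.4
shift [ 0.071  -0.2299 -0.3553] spin 0.0041 rows>= 9.0
```

Emit:
{"name": "servo_tool", "arguments": {
  "commands": [
    [0.06,0.005,-0.023,-0.036,0],
    [0.06,0.01,-0.046,-0.072,0],
    [0.06,0.02,-0.07,-0.108,0],
    [0.06,0.03,-0.093,-0.144,0],
    [0.06,0.04,-0.116,-0.18,0],
    [0.06,0.05,-0.14,-0.216,0],
    [0.06,0.06,-0.163,-0.252,0],
    [0.06,0.07,-0.187,-0.29,0],
    [0.06,0.07,-0.21,-0.325,0],
    [0.06,0.07,-0.225,-0.348,0]
  ]
}}

```text
time: 34.65
eef_pos: [0.4413, 0.252, 0.1706]
eef_rot: [-2.355, 1.569, 1.841]
ft_force: [-0.6, -0.1, -0.2]
grip_width: 0.0599
```

Emit:
{"name": "servo_tool", "arguments": {
  "commands": [
    [0.06,0,0,0,0],
    [0.06,0,0,0,0],
    [0.06,0,0,0,0]
  ]
}}

```text
time: 34.95
eef_pos: [0.4428, 0.2462, 0.1707]
eef_rot: [-0.086, 1.57, -2.179]
ft_force: [0.2, 0.5, 0.2]
grip_width: 0.06
```

```bash
python3 shot.py w23; python3 -c "
from h import *
plan(.4419,.2875,.0245,-30)
"; python3 -c "
import cv2
cv2.imwrite('pics/w23c.png',cv2.resize(cv2.imread('pics/w23.png')[120:260,230:410],None,fx=4,fy=4,interpolation=cv2.INTER_CUBIC))"
```

```text
pos [0.4431 0.2458 0.1707] jaw -29.99 tilt [-2.e-04 -5.e-04 -1.e+00] w 0.0599 F [-0.34 -0.36  0.08] t 35.0 j7 -1.33
shift [ 0.1462 -0.0219 -0.0356] spin 0.0002 rows>= 4.0
```

View pics/w23c.png

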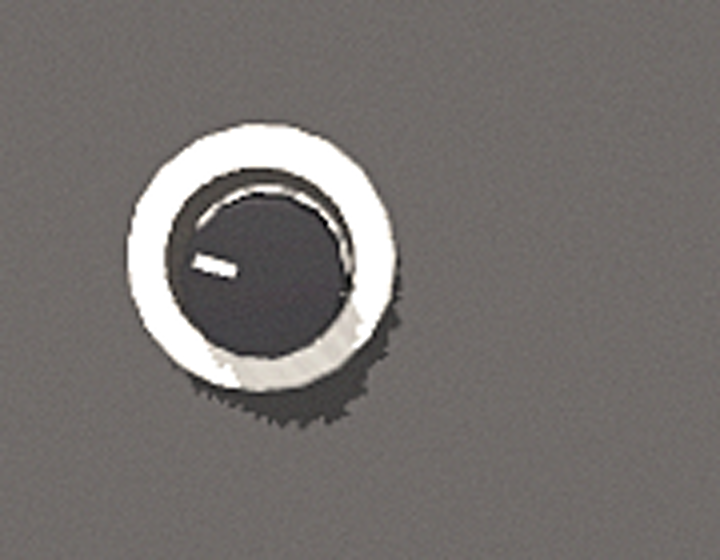

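```bash
python3 -c "
from m3 import *
s=pickle.load(open('pics/w23.pkl','rb'));o=(230,120)
a=wonz(crop(262,257,4,o),.012,s);b=wonz(crop(260,274,4,o),.032,s);print(a,b,b-a)"
```

```text
[0.44336849 0.28716062 0.012     ] [0.44383639 0.28622668 0.032     ] [ 0.0004679  -0.00093395  0.02      ]
```

```bash
python3 -c "
from rig import *
print(hand_in())"
```

```text
the job is handed in; nothing more can be done
None
```

I took the pile apart from the top down and put all four things on their own places, then handed the job in at about 35 s of the 115 s. I set each one down under light contact (about 3–13 N) before opening the fingers.

| Item | Place | Offset from the middle (top camera) |
|---|---|---|
| Dimmer puck | Round base | about 3 mm |
| Air freshener | Wooden coaster | about 1 mm |
| Slim remote | Short cradle | about 0.6 mm |
| Projector remote | Long cradle | about 1.4 mm |

- **The puck:** the measurements disagreed. The top camera gave about 3 mm off centre, and two wrist views gave about 2 mm and 1 mm. That is about the calibration error, so I went back to look but did not move it again.
- **Final state:** everything lies flat and face up, with the remotes between their end lips. The cup and the small box look unmoved. At hand-in the gripper was open and hovering clear above the base, touching nothing.

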